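# Clamp a batch of specimen bars in the microscope-stage vise

## Task

Set up the stage vise for the next batch: first take the orange dummy bar out of the vise and put it in the grey tray. Then turn the black clamping-force collar to 8 and lay every aluminium specimen bar crosswise and centred on the vise bed, side by side in one layer between the jaws; last, slide the jaw shut until it presses the whole row firmly against the fixed jaw, and leave it closed on them. Leave the magnetic base, screwdriver and jar where they are.

Things in the scene. Friction and masses are not known exactly. Their poses are not given: they have to be found in the camera images.
- vise: Fixed stage vise: black plate 10 mm thick (x -60 to +190, y -155 to +135 mm) with steel bed, fixed jaw, sliding jaw and collar. Origin on the table under the middle of the bed. +y is the way the sliding jaw closes, towards the fixed jaw (face at y = +100 mm). Both jaws: 70 mm along x, 30 mm thick, tops 50 mm above the table. Bars lie on the bed, length along x, centred on x = 0.
- bed_mid (a point): Middle of the top of the steel bed, 16 mm above the table. The bed is 56 mm wide along vise x. Axes as the vise's.
- anvil_face (a point): Middle of the fixed jaw's gripping face (vise y = +100 mm), 31 mm above the table. The fixed jaw reaches 30 mm further along +y.
- jaw (a joint): Sliding jaw, m: 0 is fully open (200 mm between the jaw faces), grows as it closes, 0.165 at most (35 mm between the faces). It slides along vise +y with about 3 N of friction and stays where it is left.
- jaw_face (a point): Middle of the sliding jaw's gripping face, 31 mm above the table; moves with the jaw. Axes as the vise's: +y towards the fixed jaw.
- jaw_grip (a point): Grip point of the teal fin on top of the sliding jaw, 74 mm above the table and 15 mm behind the jaw face; moves with the jaw. The fin is 14 mm thick along vise y, 50 mm wide along vise x and stands from 50 to 84 mm above the table.
- collar (a joint): Clamping-force collar, rad, 0 to 4.71: upright axis, clicks and holds every 30 degrees (0.524 rad), grows counter-clockwise seen from above. Value 0 to 9 = angle / 0.524; 8 is at 4.189 rad. Its yellow mark points at the value on the white dial round its foot: 0 is the long green tick (vise yaw -135 degrees), then nine ticks counter-clockwise, 5 long black, 8 broad red.
- collar_grip (a point): Grip point on the collar's axis (vise x = +130, y = -30 mm), 72 mm above the table. Black knurled upright cylinder 45 mm in diameter, yellow line across its top, grip part from 33 to 86 mm above the table. A low block beside its foot towards the bed (up to 32 mm above the table) houses the click spring.
- collar_mark (a point): Outer end of the yellow line on top of the collar, 22.5 mm from its axis.
- bar1: Specimen bar 1 of up to 5 (some may be absent): aluminium, 64 x 30 x 30 mm, with a stone window on each long side, 0.16 kg. Origin at its centre, x along its 64 mm length.
- bar2: Specimen bar 2 of up to 5 (some may be absent): aluminium, 64 x 30 x 30 mm, with a stone window on each long side, 0.16 kg. Origin at its centre, x along its 64 mm length.
- bar3: Specimen bar 3 of up to 5 (some may be absent): aluminium, 64 x 30 x 30 mm, with a stone window on each long side, 0.16 kg. Origin at its centre, x along its 64 mm length.
- bar4: Specimen bar 4 of up to 5 (some may be absent): aluminium, 64 x 30 x 30 mm, with a stone window on each long side, 0.16 kg. Origin at its centre, x along its 64 mm length.
- bar5: Specimen bar 5 of up to 5 (some may be absent): aluminium, 64 x 30 x 30 mm, with a stone window on each long side, 0.16 kg. Origin at its centre, x along its 64 mm length.
- dummy: Orange plastic dummy bar, 64 x 30 x 30 mm. Origin at its centre, x along its length. It starts on the vise bed between the jaws.
- tray: Grey open tray, fixed, 160 (x) x 110 (y) x 22 mm high, walls and floor 4 mm. Origin under its centre.
- magbase: Bystander: steel magnetic base 60 x 50 x 55 mm with a black knob on one face. Origin under its centre.
- driver: Bystander: screwdriver with a blue handle, 180 mm long, lying along its x. Origin under its middle.
- jar: Bystander: jar with a black cap, 56 mm in diameter, 65 mm high. Origin under its centre.
There are look-alikes about, which are no part of the job. Several things have the shape of the dummy; the one meant has the colours described above. What is shaped like the bar5 but purple is not meant.

How it is judged (in metres and radians):
On the way, in this order (a step that is already met when the one before it is completed fails the run):
1. the dummy bar is out of the vise and in the tray (x of dummy in the frame of tray between -0.075 and 0.075 m and y of dummy in the frame of tray between -0.05 and 0.05 m and z of dummy in the frame of tray below 0.03 m), for 0.2 s.
2. the collar is at 8 and every bar lies crosswise on the bed between the jaws (x of bar1 in the frame of vise between -0.015 and 0.015 m and y of bar1 in the frame of vise between -0.092 and 0.092 m and z of bar1 in the frame of vise between 0.026 and 0.036 m and angle between the x axis of each of bar1, bar2, bar3, bar4, bar5 and the x axis of vise, either way round below 0.17 rad and x of bar2 in the frame of vise between -0.015 and 0.015 m and y of bar2 in the frame of vise between -0.092 and 0.092 m and z of bar2 in the frame of vise between 0.026 and 0.036 m and x of bar3 in the frame of vise between -0.015 and 0.015 m and y of bar3 in the frame of vise between -0.092 and 0.092 m and z of bar3 in the frame of vise between 0.026 and 0.036 m and x of bar4 in the frame of vise between -0.015 and 0.015 m and y of bar4 in the frame of vise between -0.092 and 0.092 m and z of bar4 in the frame of vise between 0.026 and 0.036 m and x of bar5 in the frame of vise between -0.015 and 0.015 m and y of bar5 in the frame of vise between -0.092 and 0.092 m and z of bar5 in the frame of vise between 0.026 and 0.036 m and value of joint collar between 4.05879 and 4.31879 rad), for 0.2 s.
3. the jaw presses the row against the fixed jaw: over 4 N on a bar from the sliding jaw and over 4 N on a bar from the fixed jaw ((contact force between jaw and bar1 above 4 N or contact force between jaw and bar2 above 4 N or contact force between jaw and bar3 above 4 N or contact force between jaw and bar4 above 4 N or contact force between jaw and bar5 above 4 N) and (contact force between anvil and bar1 above 4 N or contact force between anvil and bar2 above 4 N or contact force between anvil and bar3 above 4 N or contact force between anvil and bar4 above 4 N or contact force between anvil and bar5 above 4 N)), for 0.1 s.
At the end, for the whole second after the job is handed in: The dummy bar lies in the tray; the collar stands at 8 (within 0.13 rad); every bar lies flat on the bed in one layer, within 15 mm of centred and 0.17 rad of crosswise, the row touching both jaws (no gap over 3.5 mm at either end); everything at rest and released (all of step 1 and all of step 2 and y of any of bar1, bar2, bar3, bar4, bar5 in the frame of jaw_face below 0.0185 m and y of any of bar1, bar2, bar3, bar4, bar5 in the frame of anvil_face above -0.0185 m and linear speed of each of bar1, bar2, bar3, bar4, bar5, dummy below 0.02 m/s).
It fails at once if a bystander (magnetic base, screwdriver, jar) is moved more than 30 mm (distance of any of magbase, driver, jar from where it was at the start of the episode above 0.03 m).
Of bar1, bar2, bar3, bar4, bar5 only 3 to 5 are there at a start; the rules pass over those that are not, and their reading is None.
At some moment in a run one of bar1, bar2, bar3, bar4, bar5, dummy may be knocked a few centimetres aside while the robot is not near it.
Once in a run the grip may slacken for a moment while it holds something.
It also fails if it takes over 208 s, if anything falls off the work surface, if the arm or the gripper's body presses on something with over 40 N, if the wrist force passes 120 N, or if a joint passes its speed limit or range.

## Robot

A 6-joint arm with a two-finger parallel gripper is mounted at the origin on the work surface. World frame = base frame: x ahead of the robot, y to its left, z up, the work surface at z = 0. Lengths are in mm, angles in rad, forces in N, time in s.
With the tool pointing down it reaches from about 300 to 875 mm from the base axis. Payload 6.4 kg.
Tool frame: the origin (TCP) lies between the finger pads; the fingertips stand 19 mm ahead of it and the grasp point (between the pads) is the TCP (arm.nose_length is the distance from the TCP to the fingertips, in mm); z points along the fingers, x is the direction in which the jaws open and shut, and the axes are right-handed (so a half turn about z gives the same grasp; the last joint's range is limited). The gripper opens to 85 mm and grips with 20 to 120 N. Pads are 22 mm wide; open, the fingers measure 114 mm over their backs; the gripper's body (76 mm by 85 mm) begins 54 mm behind the grasp point. The pads swing forward as they close: fully open they stand 13 mm farther back than shut.
Start: joints at [-1.352, 0.181, 1.607, -0, 1.354, -0.206], TCP at [236.997, -523.902, 228.288] pointing down, gripper open.
Joint ranges: [-2.99, 2.99], [-0.89, 2.07], [0.3, 2.58], [-1.14, 4.28], [0, 2.63], [-3.12, 3.12]. Speed limits (rad/s): [2.57, 2.57, 3.01, 3.14, 3.14, 3.14].

## Interface

Orientations are given as a rotation vector (axis times angle).
In Python, from workcell import state, eyes, arm gives the robot as it stands.
- The arm moves only by the shell command python3 -m handwheel 'ROWS' [OPENING] [FORCE]. ROWS is JSON, a list of rows, each an object with "slide": the shift along the world's x, y, z in units of 40 mm (1.0 is 40 mm), a list of three; "roll": the turn about the world's z in units of 5 degrees (1.0 is 5 degrees). A call has 1 to 12 rows; each row shifts and turns the pose as measured when the row begins; what a row does not reach is not made up. A row lasts 1/10 s, in which the tool goes at most 50 mm and 8.59 degrees, less where a joint would pass 70% of its speed; a pose out of reach is approached as far as the arm can. A call is refused whole if a number of a shift passes 1 or a number of a turn 1, either way. A call with a gripper value outside its range is refused whole. OPENING is the closure, from 0 (fully open) to 1 (shut), set as the call begins (- or left out, the last holds). The fingers move at their own pace and stop on an object; FORCE is the grip in N (left out, the last holds). Time passes only in rows, so rows that do not move let the fingers close. It gives the time, the measured TCP pose, the force and the opening at its end, in the units of the state.
- state(): the state, without advancing time (a new reading comes with each control period).
- eyes.grab_frame(name): name is "scene" or "top" or "wrist"; returns (picture, depth): 384x512x3 uint8, red, green, blue; 384x512 float32, mm along the optical axis (not along the pixel's ray), 0 where there is no reading.
- eyes.camera_info(name): a dict with "fx", "fy", "cx", "cy" (pixels), "distortion" ([k1, k2, p1, p2, k3] as OpenCV has them; the pictures are not rectified), "rvec" (rotation vector, rad) and "tvec" (3), from world to camera coordinates, as OpenCV has them; the wrist camera has in their place "mount" (4x4, takes a point from camera to tool coordinates, whose origin is the TCP and whose axes are the tool frame's). Camera axes: x right, y down, z forward; pixel columns grow to the right and rows downward; lengths in mm; the calibration is good to about 2 mm. A picture is of the moment at which its call begins: read the wrist's pose just before it. camera_info takes no time and is no camera call.
- arm.sign_off(): hands the job in, once; it reports no verdict.
The state is a dict: "t": time; "q": joint angles; "joint_vel": joint speeds; "joint_efforts": joint torques, N m; "tcp_pos": TCP position; "tcp_rot": TCP orientation; "ft_force": force on the tool from outside, world axes, zero at the start; "wrist_torque": the same for the moment, N m; "opening": finger opening in mm.
Only numpy, scipy, OpenCV 4.12 (cv2) and the standard library are available. Lean on these libraries where they do the work, as an engineer would, in place of code of your own. Each camera call takes 0.05 s, during which the arm holds its last target.

## Working session

There is one attempt and no reset: what is moved stays moved. The work goes in short steps, Python scripts to look and compute and a shell command to move; the robot and the scene stay as the last step left them, time stands still between calls to the robot, and variables do not carry over. Pictures are saved under pics/ and viewed, and the job is handed in when it is done.

```bash
ls -la; mkdir -p pics; python3 - <<'E'
from workcell import state, eyes, arm
import cv2
print(state())
for n in ("scene","top","wrist"):
    s=state()
    im,d=eyes.grab_frame(n)
    cv2.imwrite(f"pics/{n}0.png",im[:,:,::-1])
    import numpy as np; np.save(f"pics/{n}0.npy",d)
    print(n,eyes.camera_info(n))
E
```

```text
total 12
drwxr-xr-x  3 agent agent 4096 Dec  7 15:55 .
drwxr-xr-x 23 root  root  4096 Dec  7 15:55 ..
drwxr-xr-x  2 agent agent 4096 Dec  7 15:55 pics
{'t': 0.0, 'q': array([-1.35228561e+00,  1.81559976e-01,  1.60800151e+00,  3.28967510e-06,
        1.35380783e+00, -2.06281559e-01]), 'joint_vel': array([ 0.00117779,  0.00028274,  0.00090374, -0.00056942,  0.00149254,
        0.00019955]), 'joint_efforts': array([ 2.04723538e-04, -4.44870400e+01, -3.51337695e+01, -2.09088075e-04,
        8.88305018e-03,  2.09255921e-05]), 'tcp_pos': array([ 236.87854983, -523.32764071,  227.3766578 ]), 'tcp_rot': array([-2.63875645e+00,  1.70255895e+00,  1.98107186e-03]), 'ft_force': array([ 0.66749027,  1.16388855, -1.23861673]), 'wrist_torque': array([-0.0113745 , -0.05209637, -0.0451259 ]), 'opening': 85.71750716616997}
scene {'fx': 373.4450556264984, 'fy': 373.4450556264984, 'cx': 250.71327547766677, 'cy': 193.60999989629792, 'distortion': array([0.04253933, 0.        , 0.        , 0.        , 0.        ]), 'rvec': array([ 2.41044059,  0.90659952, -0.28450121]), 'tvec': array([-431.62764407, -260.
[... 182 characters left out ...]
       , 0.        , 0.        ]), 'rvec': array([ 2.1042826 , -2.15047054,  0.21724444]), 'tvec': array([   6.48305752,  555.75828719, 1027.47497882])}
wrist {'fx': 331.9600251349488, 'fy': 331.9600251349488, 'cx': 255.40797117744756, 'cy': 192.88308089826165, 'distortion': array([-0.08846889,  0.        ,  0.        ,  0.        ,  0.        ]), 'mount': array([[ 9.99999941e-01,  4.43387825e-05, -3.40332409e-04,
        -4.41786517e-01],
       [ 6.32658064e-05,  9.50812567e-01,  3.09766780e-01,
        -7.91797882e+01],
       [ 3.37327013e-04, -3.09766783e-01,  9.50812509e-01,
        -1.44906025e+02],
       [ 0.00000000e+00,  0.00000000e+00,  0.00000000e+00,
         1.00000000e+00]])}
```

View pics/scene0.png

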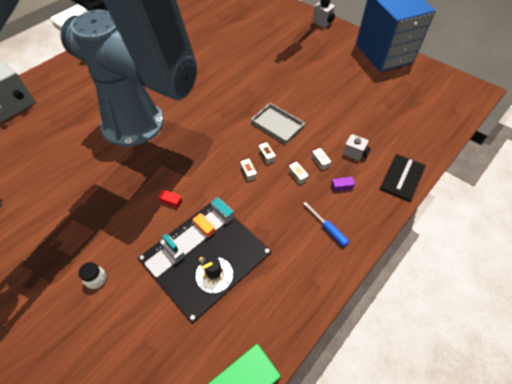

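View pics/top0.png

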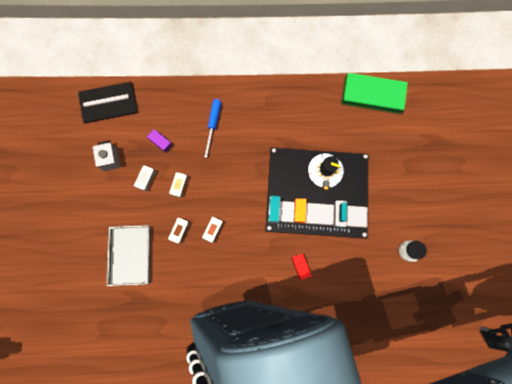

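View pics/wrist0.png

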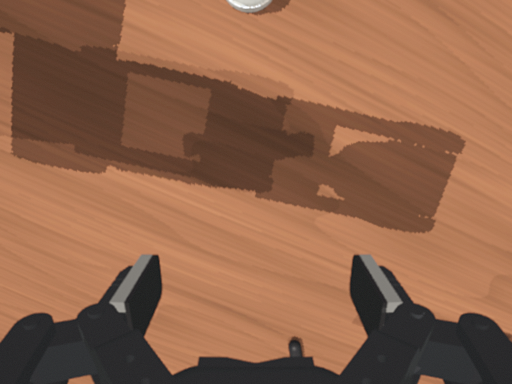

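The top view shows the vise at cols 268–368, rows 148–238, with the orange dummy at (300,210), the fixed jaw at (275,208), the jaw fin at (343,212) and the collar at (327,168). Four bars are at (145,178), (178,184), (178,230) and (213,229), and the tray is at (130,255). The red and purple blocks are decoys.

```bash
cat > h.py <<'E'
import numpy as np, cv2
from workcell import state, eyes, arm
from scipy.spatial.transform import Rotation as R
def cam(n, s=None):
    c=eyes.camera_info(n); K=np.array([[c['fx'],0,c['cx']],[0,c['fy'],c['cy']],[0,0,1]]);D=np.array(c['distortion'])
    if n=='wrist':
        T=np.eye(4);T[:3,:3]=R.from_rotvec(s['tcp_rot']).as_matrix();T[:3,3]=s['tcp_pos']
        M=T@c['mount'];return K,D,M[:3,:3],M[:3,3]
    Rm=R.from_rotvec(np.array(c['rvec'])).as_matrix();return K,D,Rm.T,-Rm.T@np.array(c['tvec'])
def plane(n,px,z,s=None):
    K,D,A,o=cam(n,s)
    p=cv2.undistortPoints(np.array(px,float).reshape(-1,1,2),K,D).reshape(-1,2)
    r=np.c_[p,np.ones(len(p))]@A.T
    t=(z-o[2])/r[:,2]
    return o+r*t[:,None]
def proj(n,P,s=None):
    K,D,A,o=cam(n,s); Rm=A.T
    return cv2.projectPoints(np.array(P,float).reshape(-1,1,3),cv2.Rodrigues(Rm)[0],-Rm@o,K,D)[0].reshape(-1,2)
def comps(mask,amin=30):
    n,l,st,ce=cv2.connectedComponentsWithStats(mask.astype(np.uint8))
    for i in range(1,n):
        if st[i,4]>=amin:
            ys,xs=np.where(l==i); r=cv2.minAreaRect(np.c_[xs,ys].astype(np.float32))
            yield ce[i],st[i,4],r
def snap(n,name,crop=None,k=1):
    s=state(); im,d=eyes.grab_frame(n); o=im[:,:,::-1]
    if crop: o=o[crop[1]:crop[3],crop[0]:crop[2]]
    cv2.imwrite('pics/'+name,cv2.resize(o,None,fx=k,fy=k,interpolation=cv2.INTER_CUBIC)); return s,im,d
def show(): 
    s=state();Rm=R.from_rotvec(s['tcp_rot']).as_matrix();x=Rm[:,0]
    print('t %.2f'%s['t'],'tcp',s['tcp_pos'].round(1),'jawaxis deg %.1f'%np.degrees(np.arctan2(x[1],x[0])),'z',Rm[:,2].round(3),'F',s['ft_force'].round(1),'open %.1f'%s['opening'],'q6 %.2f'%s['q'][5])
E
python3 - <<'E'
from h import *
im=cv2.imread('pics/top0.png'); d=np.load('pics/top0.npy')
hsv=cv2.cvtColor(im,cv2.COLOR_BGR2HSV);H,S,V=cv2.split(hsv)
show()
def rep(lbl,m,z,amin=30):
    for c,a,r in comps(m,amin):
        b=cv2.boxPoints(r); w=plane('top',b,z)[:,:2]
        e=[w[1]-w[0],w[2]-w[1]]; L=[np.linalg.norm(x) for x in e]; k=int(np.argmax(L)); 
        print(lbl,c.round(1),a,'ctr',w.mean(0).round(1),'len',np.round(L,1),'long ang %.1f'%(np.degrees(np.arctan2(e[k][1],e[k][0]))%180))
rep('orange',(H>12)&(H<22)&(S>200)&(V>200),46)
rep('teal',(H>80)&(H<95)&(S>100),50)
rep('white',(S<60)&(V>120)&(np.indices(V.shape)[0]>80),30,80)
rep('black',(V<50),10,300)
rep('yellow',(H>22)&(H<35)&(S>150)&(V>150),86,5)
rep('red',(H<5)&(S>200)&(V>150),30)
rep('green',(H>50)&(H<70)&(S>150),30,5)
E
```

```text
t 0.15 tcp [ 236.9 -523.5  227.6] jawaxis deg -65.7 z [-0.     0.001 -1.   ] F [-0.6 -0.3 -0.3] open 85.3 q6 -0.21
teal [274.1 208.3] 253 ctr [520.1 -64.9] len [73.5 26.4] long ang 174.7
teal [343.1 211.6] 122 ctr [ 506.7 -254.8] len [48.7 18.9] long ang 172.5
white [105.5  99.9] 223 ctr [855.6 418.9] len [132.2  15.2] long ang 101.3
white [103.2 154.3] 394 ctr [690.1 418.8] len [53.4 65.9] long ang 11.7
white [323.6 171.5] 620 ctr [ 631.3 -217.4] len [101.3 100.8] long ang 88.8
white [143.5 177.3] 274 ctr [620.3 302.3] len [67.4 34.1] long ang 157.8
white [177.7 184.5] 207 ctr [597.7 205.5] len [67.3 33.7] long ang 162.8
white [286.3 211.3] 300 ctr [512.9 -99.3] len [39.6 59.8] long ang 177.5
white [336.4 214.5] 1209 ctr [ 506.1 -242. ] len [ 74.6 172.2] long ang 86.6
white [212.  229.3] 220 ctr [467.8 108.3] len [66.8 34. ] long ang 153.3
white [178.  230.2] 219 ctr [467.4 202.9] len [67.9 33.5] long ang 156.8
white [129.  255.2] 2245 ctr [402.1 338.8] len [112.2 159.5] long ang 1.8
white [405.1 251.5] 153 ctr [ 394.8 -425.8] len [40.6 56.8] long ang 9.7
white [272.5 343.5] 306 ctr
[... 243 characters left out ...]
.8 26. ] long ang 88.3
black [108.5 102.8] 1318 ctr [857.4 418.9] len [159.4  98.4] long ang 101.0
black [294.  160.3] 733 ctr [ 651.  -145.1] len [ 94.9 170.6] long ang 84.9
black [349.2 178.1] 1549 ctr [ 608.9 -272.4] len [132.5 155.7] long ang 175.6
black [254.8 321.8] 3413 ctr [227.5 -29.2] len [365.9 112.8] long ang 101.7
black [484.5 359.8] 1244 ctr [ 128.4 -576.5] len [205.6 146.7] long ang 89.5
yellow [334.5 164.3] 27 ctr [ 632.  -232.2] len [ 9. 24.] long ang 69.5
yellow [300. 210.] 200 ctr [ 507.9 -131.2] len [26.9 54.1] long ang 177.2
red [301.1 266.1] 299 ctr [ 360.8 -134.8] len [34.5 66. ] long ang 19.4
green [374.6  92.5] 1904 ctr [ 865.2 -376.5] len [100.8 183.8] long ang 78.6
```

```bash
python3 - <<'E'
import cv2
im=cv2.imread('pics/top0.png'); cv2.imwrite('pics/topz.png',cv2.resize(im[130:260,255:430],None,fx=4.5,fy=4.5,interpolation=cv2.INTER_CUBIC))
cv2.imwrite('pics/topz2.png',cv2.resize(im[130:300,80:240],None,fx=3.5,fy=3.5,interpolation=cv2.INTER_CUBIC))
E
```

```text
(no output)
```

View pics/topz.png

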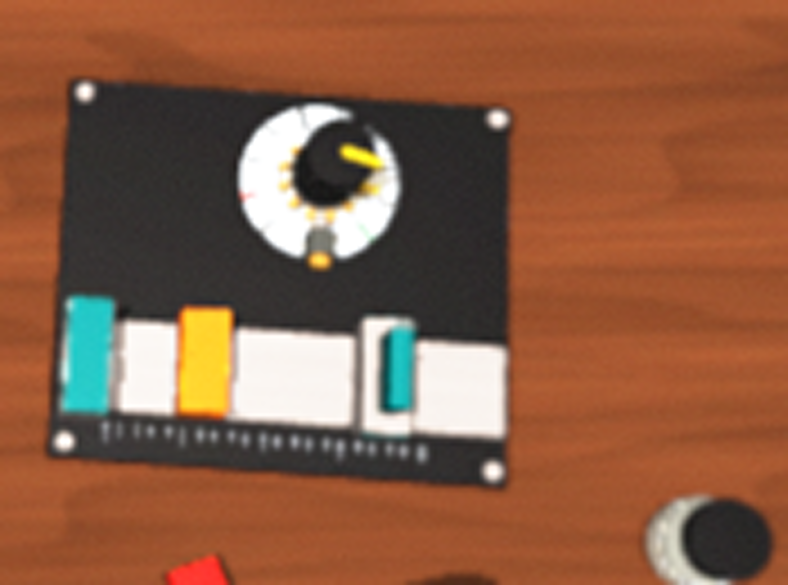

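View pics/topz2.png

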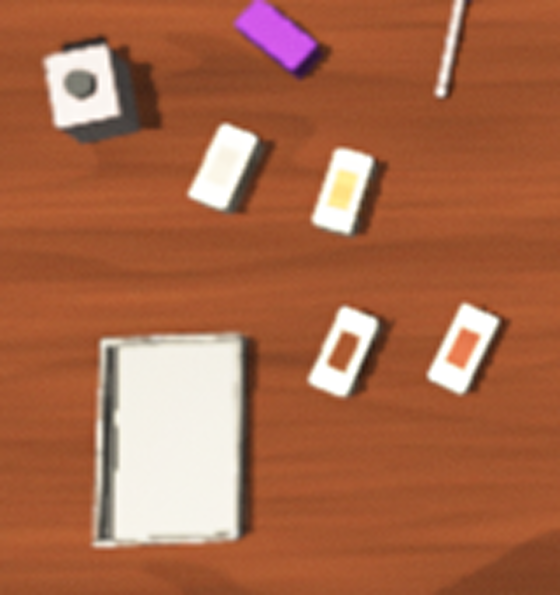

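```bash
cat >> h.py <<'E'
VO=None
E
python3 - <<'E'
from h import *
px=np.array([[85,92],[498,118],[64,440],[493,470]])/4.5+[255,130]
w=plane('top',px,11)[:,:2]; print(w.round(1))
# screws symmetric about plate middle (vise x=65,y=-10): order TL(+x,+y) TR(+x,-y) BL(-x,+y) BR
c=w.mean(0); ydir=((w[0]-w[1])+(w[2]-w[3])); yaw=np.arctan2(-ydir[0],ydir[1]); 
xdir=((w[0]-w[2])+(w[1]-w[3])); print('yaw',np.degrees(yaw),np.degrees(np.arctan2(xdir[1],xdir[0])), 'spans',np.linalg.norm(w[0]-w[1]),np.linalg.norm(w[0]-w[2]))
yaw=(yaw+np.arctan2(xdir[1],xdir[0]))/2
A=np.array([[np.cos(yaw),-np.sin(yaw)],[np.sin(yaw),np.cos(yaw)]])
o=c-A@[65,-10]; print('vise origin',o.round(1),'yaw',np.degrees(yaw))
col=o+A@[130,-30]; print('collar',col, 'anvil',o+A@[0,100])
im,d=None,None
i0=cv2.imread('pics/top0.png'); H,S,V=cv2.split(cv2.cvtColor(i0,cv2.COLOR_BGR2HSV))
for lbl,m,z in (('orange/yellow',(H>22)&(H<35)&(S>150)&(V>150),46),('teal',(H>80)&(H<95)&(S>100),84)):
    for cc,a,r in comps(m,20):
        p=plane('top',[cc],z)[0,:2]; print(lbl,cc,p,'vise',(A.T@(p-o)).round(1))
print(proj('top',[[*col,86],[*col,10]]))
# mark
m=(H>22)&(H<35)&(S>150)&(V>150)
for cc,a,r in comps(m,20):
    if cc[1]<180:
        p=plane('top',cv2.boxPoints(r),86)[:,:2]; print((p-col).round(1)); q=p.mean(0)-col; print(np.degrees(np.arctan2(q[1],q[0])-yaw)+135)
E
```

```text
[[ 698.4  -72.5]
 [ 675.  -341.7]
 [ 469.9  -51.7]
 [ 445.5 -320.7]]
yaw -5.0681948371938095 -5.220137097052952 spans 270.2390945805137 229.41298572888562
vise origin [ 508.4 -180.9] yaw -5.144165967123381
collar [ 635.13987266 -222.41718852] anvil [517.3195485 -81.2847287]
orange/yellow [334.51851852 164.25925926] [ 643.00601949 -240.62705769] vise [139.5 -47.4]
orange/yellow [300.025 209.97 ] [ 513.8724005  -136.76075394] vise [ 1.5 44.4]
teal [274.14229249 208.30434783] [514.04662822 -62.34547871] vise [ -5.  118.6]
teal [343.09836066 211.62295082] [ 501.27551743 -246.41278586] vise [ -1.2 -65.9]
[[331.23522895 163.24669271]
 [325.76796439 170.29059714]]
[[ -3.2   3. ]
 [  5.2  -0.2]
 [ -3.2 -22.7]
 [-11.6 -19.4]]
32.18406110735208
```

```bash
python3 -m handwheel '[{"slide":[0.58,0.8,0],"roll":1},{"slide":[0.58,0.8,0],"roll":1},{"slide":[0.58,0.8,0],"roll":1},{"slide":[0.58,0.8,0],"roll":1},{"slide":[0.58,0.8,0],"roll":1},{"slide":[0.58,0.8,0],"roll":1},{"slide":[0.58,0.8,0],"roll":1},{"slide":[0.58,0.8,0],"roll":1},{"slide":[0.58,0.8,0],"roll":1},{"slide":[0.58,0.8,0],"roll":1},{"slide":[0.58,0.8,0],"roll":1},{"slide":[0.58,0.8,0],"roll":1}]' 0 40; python3 -c "
from h import *
show()
s,im,d=snap('wrist','w1.png'); show()"
```

```text
t: 1.35
tcp_pos: [518.7, -126.0, 224.6]
tcp_rot: [-3.139, 0.105, 0.006]
ft_force: [0.1, -0.8, 0.1]
opening: 85.0
t 1.35 tcp [ 518.7 -126.   224.6] jawaxis deg -3.8 z [-0.004  0.001 -1.   ] F [ 0.1 -0.8  0.1] open 85.0 q6 -0.39
t 1.40 tcp [ 521.3 -121.2  224.7] jawaxis deg -3.4 z [-0.002  0.004 -1.   ] F [-1.3  4.2 -0.2] open 85.7 q6 -0.39
```

View pics/w1.png

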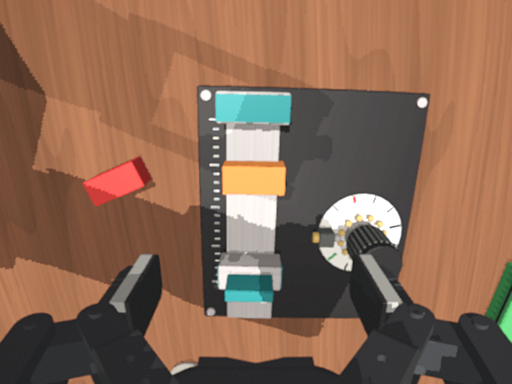

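The wrist view shows the dummy at (254,178), the fin at (249,288), the collar at (370,240), and plate screws at (206,95), (422,102) and (210,311). I'll re-measure at rest.

```bash
python3 -m handwheel '[{"slide":[0,0,0]},{"slide":[0,0,0]}]' ; python3 - <<'E'
from h import *
s,im,d=snap('wrist','w2.png'); show()
H,S,V=cv2.split(cv2.cvtColor(im,cv2.COLOR_RGB2HSV))
o=np.array([508.4,-180.9]);yaw=np.radians(-5.14);A=np.array([[np.cos(yaw),-np.sin(yaw)],[np.sin(yaw),np.cos(yaw)]])
for c,a,r in comps((S<60)&(V>140),20):
    p=plane('wrist',[c],11,s)[0,:2]; print('w',c.round(),a,p.round(1),(A.T@(p-o)).round(1))
for c,a,r in comps((H>10)&(H<24)&(S>200)&(V>190),60):
    b=plane('wrist',cv2.boxPoints(r),46,s)[:,:2]; print('or',c.round(),a,b.mean(0).round(1),(A.T@(b.mean(0)-o)).round(1),[np.linalg.norm(b[i+1]-b[i]).round(1) for i in (0,1)],'ang',[np.degrees(np.arctan2(*(b[i+1]-b[i])[::-1])).round(1) for i in (0,1)])
for c,a,r in comps((H>80)&(H<95)&(S>100),60):
    for z in (50,84):
        p=plane('wrist',[c],z,s)[0,:2]; print('teal',c.round(),a,z,p.round(1),(A.T@(p-o)).round(1))
E
```

```text
t 1.45 tcp [ 519.8 -123.6  224.5] jawaxis deg -3.6 z [-0.003  0.002 -1.   ] F [-1.  -0.4  0.2] open 85.3 q6 -0.39
w [204. 100.] 107 [469.8 -51.6] [-50.  125.4]
w [250.  98.] 272 [518.8 -53.2] [ -1.1 128.1]
w [419. 109.] 93 [699.6 -72.5] [180.7 125.1]
w [210. 124.] 22 [474.1 -77.1] [-43.5 100.4]
w [250. 146.] 2041 [ 515.5 -103.7] [ 0.1 77.6]
w [213. 133.] 21 [477.  -87.3] [-39.7  90.4]
w [214. 143.] 23 [476.3 -97.3] [-39.5  80.4]
w [213. 152.] 22 [ 475. -107.] [-39.9  70.6]
w [213. 160.] 21 [ 474.1 -116.9] [-39.9  60.6]
w [212. 169.] 27 [ 471.3 -126.6] [-41.8  50.8]
w [214. 186.] 21 [ 471.5 -146.8] [-39.8  30.7]
w [246. 241.] 4052 [ 503.4 -217.1] [ -1.7 -36.5]
w [355. 228.] 2805 [ 634.  -207.8] [127.5 -15.5]
w [212. 211.] 26 [ 467.3 -176.3] [-41.4   0.9]
w [137. 268.] 325 [ 365.4 -247.5] [-136.5  -79.1]
w [379. 276.] 531 [ 666.7 -276.7] [166.3 -81.2]
w [392. 305.] 101 [ 687.5 -322.3] [ 191.  -124.8]
w [119. 306.] 82 [ 329.4 -302.9] [-167.4 -137.6]
w [246. 314.] 661 [ 495.6 -321.5] [  -0.2 -141.2]
w [207. 316.] 52 [ 445.3 -322. ] [ -50.2 -146.2]
w [177. 369.] 80 [ 391.6 -414.4] [ -95.4 -243. ]
teal [251. 114.] 1998 50 [519.2 -66.2] [  0.4 115.2]
teal [251. 114.] 1998 84 [519.9 -63.7] [  0.9 117.8]
teal [245. 293.] 1218 50 [ 500.5 -262.7] [ -0.6 -82.2]
teal [245. 293.] 1218 84 [ 503.2 -239.3] [  0.  -58.6]schema error: expected keys slide, roll
```

```bash
cat >> h.py <<'E'
VO=np.array([508.4,-180.9]);VY=np.radians(-5.14);VA=np.array([[np.cos(VY),-np.sin(VY)],[np.sin(VY),np.cos(VY)]])
def tov(p): return VA.T@(np.array(p)[:2]-VO)
def tow(p): return VO+VA@np.array(p)
def go(xy,z,ang=None):
    s=state(); d=np.array([*xy,z])-s['tcp_pos']; x=R.from_rotvec(s['tcp_rot']).as_matrix()[:,0]
    a=np.degrees(np.arctan2(x[1],x[0])); print('units',(d/40).round(3),'roll',None if ang is None else round(((ang-a+90)%180-90)/5,2),'cur',s['tcp_pos'].round(1),round(a,1))
E
python3 -m handwheel '[{"slide":[0,0,0],"roll":0},{"slide":[0,0,0],"roll":0}]' ; python3 - <<'E'
from h import *
s,im,d=snap('wrist','w3.png'); show()
print(im[182,252])
H,S,V=cv2.split(cv2.cvtColor(im,cv2.COLOR_RGB2HSV)); print(H[182,252],S[182,252],V[182,252])
for c,a,r in comps((abs(H.astype(int)-int(H[182,252]))<4)&(S>180)&(V>180),60):
    b=plane('wrist',cv2.boxPoints(r),46,s)[:,:2]; print('or',c.round(),a,tov(b.mean(0)).round(1),[np.linalg.norm(b[i+1]-b[i]).round(1) for i in (0,1)],'ang',[np.degrees(np.arctan2(*(b[i+1]-b[i])[::-1])).round(1) for i in (0,1)])
    print([tov(q).round(1) for q in b])
go(tow([1,44]),100,-5.1)
E
```

```text
t: 1.65
tcp_pos: [519.6, -122.9, 223.8]
tcp_rot: [-3.138, 0.097, 0.008]
ft_force: [0.0, 0.1, -0.1]
opening: 85.1
t 1.70 tcp [ 519.4 -123.2  223.8] jawaxis deg -3.6 z [-0.005  0.002 -1.   ] F [-0.1  0.2 -0.7] open 85.0 q6 -0.39
[255 197 108]
18 147 255
units [-0.152 -0.349 -3.094] roll -0.3 cur [ 519.4 -123.2  223.8] -3.6
```

```bash
python3 - <<'E'
from h import *
im=cv2.imread('pics/w3.png')[:,:,::-1]; s=state()
H,S,V=cv2.split(cv2.cvtColor(np.ascontiguousarray(im),cv2.COLOR_RGB2HSV))
for c,a,r in comps((H>12)&(H<25)&(S>100)&(V>235),100):
    b=plane('wrist',cv2.boxPoints(r),46,s)[:,:2]; print('or',c.round(),a,[np.linalg.norm(b[i+1]-b[i]).round(1) for i in (0,1)])
    print([tov(q).round(1) for q in b])
E
```

```text
or [253. 183.] 1738 [np.float64(29.7), np.float64(62.3)]
[array([-29.7,  28.1]), array([-29. ,  57.8]), array([33.2, 58.4]), array([34.3, 28.7])]
```

```bash
python3 -m handwheel '[{"slide":[-0.12,-0.38,-0.5],"roll":-0.3},{"slide":[0,0,-0.9],"roll":0},{"slide":[0,0,-0.9],"roll":0},{"slide":[0,0,-0.8],"roll":0},{"slide":[0,0,-0.5],"roll":0},{"slide":[0,0,0],"roll":0},{"slide":[0,0,0],"roll":0}]' ; python3 -c "
from h import *
show();go(tow([2,43.3]),36,-5.1)"
```

```text
t: 2.4
tcp_pos: [511.6, -147.4, 77.8]
tcp_rot: [3.136, -0.166, -0.001]
ft_force: [0.3, 0.2, 1.2]
opening: 85.3
t 2.40 tcp [ 511.6 -147.4   77.8] jawaxis deg -6.1 z [-0.001 -0.001 -1.   ] F [0.3 0.2 1.2] open 85.3 q6 -0.40
units [ 0.066  0.236 -1.046] roll 0.19 cur [ 511.6 -147.4   77.8] -6.1
```

```bash
python3 -m handwheel '[{"slide":[0.05,0.18,0],"roll":0.15},{"slide":[0,0,-0.3],"roll":0},{"slide":[0,0,-0.3],"roll":0},{"slide":[0,0,-0.2],"roll":0},{"slide":[0,0,0],"roll":0},{"slide":[0,0,0],"roll":0}]' ; python3 -c "
from h import *
show();go(tow([2,43.3]),36,-5.1)"
```

```text
t: 3.0
tcp_pos: [516.3, -141.5, 47.5]
tcp_rot: [3.134, -0.145, 0.01]
ft_force: [-0.1, -0.1, -0.4]
opening: 85.5
t 3.00 tcp [ 516.3 -141.5   47.5] jawaxis deg -5.3 z [ 0.006 -0.005 -1.   ] F [-0.1 -0.1 -0.4] open 85.5 q6 -0.40
units [-0.051  0.088 -0.287] roll 0.04 cur [ 516.3 -141.5   47.5] -5.3
```

```bash
python3 -m handwheel '[{"slide":[-0.03,0.07,-0.15],"roll":0},{"slide":[0,0,-0.12],"roll":0},{"slide":[0,0,0],"roll":0}]' ; python3 -m handwheel '[{"slide":[0,0,0],"roll":0},{"slide":[0,0,0],"roll":0},{"slide":[0,0,0],"roll":0},{"slide":[0,0,0],"roll":0}]' 1 40;  python3 -c "
from h import *
show();go(tow([2,43.3]),36,-5.1)"
```

```text
t: 3.3
tcp_pos: [515.3, -138.5, 36.1]
tcp_rot: [3.134, -0.145, 0.01]
ft_force: [1.0, -0.2, -0.4]
opening: 85.3
t: 3.7
tcp_pos: [515.7, -138.7, 38.0]
tcp_rot: [3.133, -0.144, 0.011]
ft_force: [-10.2, 5.4, 32.9]
opening: 54.8
t 3.70 tcp [ 515.7 -138.7   38. ] jawaxis deg -5.3 z [ 0.007 -0.005 -1.   ] F [-10.2   5.4  32.9] open 54.8 q6 -0.39
units [-0.036  0.018 -0.05 ] roll 0.03 cur [ 515.7 -138.7   38. ] -5.3
```

```bash
python3 -c "
from h import *
s,im,d=snap('wrist','w4.png');show()"
```

```text
t 3.75 tcp [ 516.3 -139.3   39.6] jawaxis deg -5.2 z [ 0.007 -0.006 -1.   ] F [-10.1   3.6  42.2] open 46.8 q6 -0.39
```

View pics/w4.png

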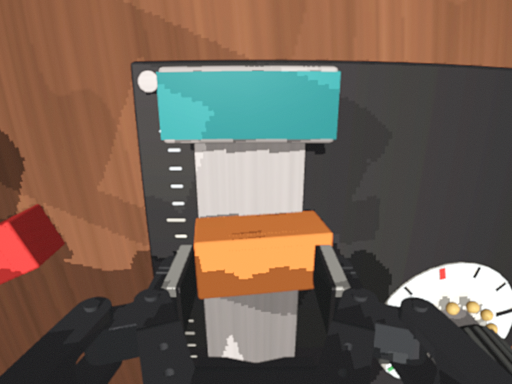

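```bash
python3 -m handwheel '[{"slide":[0,0,0],"roll":0},{"slide":[0,0,0],"roll":0},{"slide":[0,0,0],"roll":0}]' 0; python3 -m handwheel '[{"slide":[0,0,0.8],"roll":0},{"slide":[0,0,0.8],"roll":0},{"slide":[0,0,0.8],"roll":0},{"slide":[0,0,0],"roll":0},{"slide":[0,0,0],"roll":0}]'; python3 -c "
from h import *
s,im,d=snap('wrist','w5.png');show()
H,S,V=cv2.split(cv2.cvtColor(im,cv2.COLOR_RGB2HSV))
for c,a,r in comps((H>12)&(H<25)&(S>100)&(V>235),100):
    b=plane('wrist',cv2.boxPoints(r),46,s)[:,:2]; print([np.linalg.norm(b[i+1]-b[i]).round(1) for i in (0,1)],[tov(q).round(1) for q in b])
"
```

```text
t: 4.05
tcp_pos: [518.2, -140.3, 41.6]
tcp_rot: [3.13, -0.144, 0.019]
ft_force: [-0.1, 0.2, 0.0]
opening: 85.4
t: 4.55
tcp_pos: [515.6, -139.0, 137.6]
tcp_rot: [3.133, -0.144, 0.01]
ft_force: [-0.5, 0.7, -0.6]
opening: 85.6
t 4.60 tcp [ 515.9 -139.2  137.7] jawaxis deg -5.3 z [ 0.007 -0.006 -1.   ] F [ 0.3  0.4 -0.1] open 85.5 q6 -0.39
[np.float64(62.1), np.float64(29.5)] [array([-19. ,  56.9]), array([43.1, 57.7]), array([45. , 28.3]), array([-19.4,  27.5])]
```

View pics/w5.png

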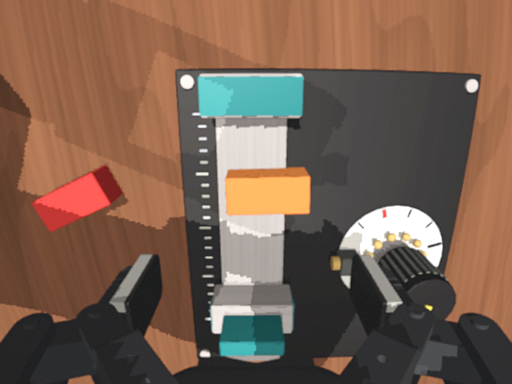

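```bash
python3 -c "
from h import *
go(tow([12.5,42.6]),42,-5.1)"; python3 -m handwheel '[{"slide":[0.15,0,-0.5],"roll":0},{"slide":[0.06,0,-0.6],"roll":0},{"slide":[0,0,-0.6],"roll":0},{"slide":[0,0,-0.3],"roll":0},{"slide":[0,0,0],"roll":0},{"slide":[0,0,0],"roll":0}]'; python3 -c "
from h import *
show();go(tow([12.5,42.6]),42,-5.1)"
```

```text
units [ 0.22  -0.011 -2.392] roll 0.04 cur [ 515.9 -139.2  137.7] -5.3
t: 5.2
tcp_pos: [521.0, -137.5, 49.4]
tcp_rot: [3.137, -0.145, -0.001]
ft_force: [-0.6, 0.5, 0.1]
opening: 85.4
t 5.20 tcp [ 521.  -137.5   49.4] jawaxis deg -5.3 z [-0.001 -0.002 -1.   ] F [-0.6  0.5  0.1] open 85.4 q6 -0.38
units [ 0.091 -0.052 -0.185] roll 0.04 cur [ 521.  -137.5   49.4] -5.3
```

```bash
python3 -m handwheel '[{"slide":[0.09,-0.04,-0.15],"roll":0},{"slide":[0,0,0],"roll":0}]' 0.2 20;python3 -m handwheel '[{"slide":[0,0,0],"roll":0},{"slide":[0,0,0],"roll":0}]' 0.2 20; python3 -c "
from h import *
show();go(tow([12.5,42.6]),42,-5.1)
s,im,d=snap('wrist','w6.png');np.save('w6.npy',d)"
```

```text
t: 5.4
tcp_pos: [525.7, -139.6, 44.3]
tcp_rot: [3.136, -0.145, 0.002]
ft_force: [-0.6, -0.6, 1.1]
opening: 68.3
t: 5.6
tcp_pos: [526.8, -140.2, 45.5]
tcp_rot: [3.135, -0.145, 0.005]
ft_force: [1.1, -0.5, 0.0]
opening: 68.0
t 5.60 tcp [ 526.8 -140.2   45.5] jawaxis deg -5.3 z [ 0.003 -0.004 -1.   ] F [ 1.1 -0.5  0. ] open 68.0 q6 -0.38
units [-0.054  0.015 -0.088] roll 0.04 cur [ 526.8 -140.2   45.5] -5.3
```

View pics/w6.png

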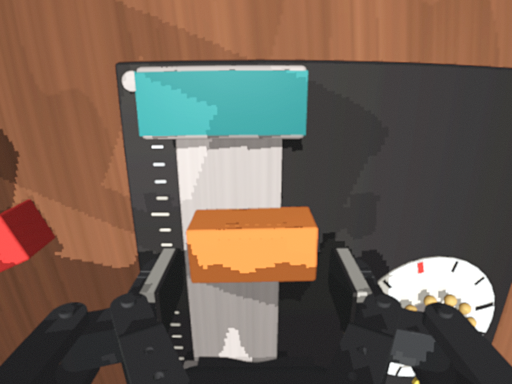

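```bash
python3 - <<'E'
from h import *
s=state(); d=np.load('w6.npy'); K,D,A,o=cam('wrist',s)
for u in (150,160,170,200,250,300,345,355,365):
  for v in range(205,300,10):
    z=d[v,u]; p=cv2.undistortPoints(np.array([[[u,v]]],float),K,D)[0,0]
    P=o+A@(np.array([p[0],p[1],1])*z); 
    if z>0 : print(u,v,tov(P).round(0),P[2].round(0),end=' | ')
  print()
E
```

```text
150 205 [-47.  55.] 9.0 | 150 215 [-48.  49.] 10.0 | 150 225 [-49.  43.] 9.0 | 150 235 [-49.  37.] 11.0 | 150 245 [-50.  29.] 9.0 | 150 255 [-51.  22.] 9.0 | 150 265 [-30.  50.] 68.0 | 150 275 [-26.  53.] 81.0 | 150 285 [-24.  54.] 88.0 | 150 295 [-23.  52.] 92.0 | 
160 205 [-41.  56.] 10.0 | 160 215 [-42.  49.] 9.0 | 160 225 [-42.  43.] 10.0 | 160 235 [-43.  37.] 10.0 | 160 245 [-44.  29.] 9.0 | 160 255 [-26.  54.] 66.0 | 160 265 [-24.  53.] 73.0 | 160 275 [-22.  53.] 81.0 | 160 285 [-21.  53.] 87.0 | 160 295 [-20.  51.] 90.0 | 
170 205 [-36.  55.] 9.0 | 170 215 [-36.  50.] 10.0 | 170 225 [-37.  43.] 9.0 | 170 235 [-37.  36.] 9.0 | 170 245 [-38.  29.] 9.0 | 170 255 [-22.  53.] 65.0 | 170 265 [-20.  53.] 73.0 | 170 275 [-20.  51.] 77.0 | 170 285 [-20.  46.] 77.0 | 170 295 [-20.  42.] 78.0 | 
200 205 [-17.  58.] 16.0 | 200 215 [-15.  56.] 27.0 | 200 225 [-13.  56.] 39.0 | 200 235 [-12.  53.] 45.0 | 200 245 [-13.  48.] 45.0 | 200 255 [-13.  43.] 45.0 | 200 265 [-13.  37.] 46.0 | 200 275 [-14.  31.] 45.0 | 200 285 [-20.   5.] 15.0 | 200 295 [-20.  -2.] 16.0 | 
250 205 [11. 58.] 15.0 | 2
[... 492 characters left out ...]
9.0 | 345 225 [68. 43.] 10.0 | 345 235 [68. 36.] 10.0 | 345 245 [69. 29.] 10.0 | 345 255 [53. 53.] 65.0 | 345 265 [50. 54.] 74.0 | 345 275 [48. 54.] 82.0 | 345 285 [48. 51.] 84.0 | 345 295 [48. 46.] 84.0 | 
355 205 [73. 55.] 9.0 | 355 215 [74. 48.] 9.0 | 355 225 [74. 42.] 9.0 | 355 235 [75. 35.] 9.0 | 355 245 [75. 29.] 10.0 | 355 255 [76. 22.] 9.0 | 355 265 [54. 54.] 76.0 | 355 275 [52. 54.] 82.0 | 355 285 [50. 54.] 89.0 | 355 295 [50. 52.] 92.0 | 
365 205 [79. 55.] 10.0 | 365 215 [80. 49.] 9.0 | 365 225 [80. 42.] 9.0 | 365 235 [80. 36.] 11.0 | 365 245 [82. 29.] 10.0 | 365 255 [82. 23.] 11.0 | 365 265 [61. 49.] 67.0 | 365 275 [59. 49.] 75.0 | 365 285 [54. 53.] 88.0 | 365 295 [53. 53.] 93.0 |
```

```bash
python3 - <<'E'
from h import *
print(arm.nose_length,[a for a in dir(arm) if a[0]!='_'])
s=state(); d=np.load('w6.npy'); K,D,A,o=cam('wrist',s)
vv,uu=np.mgrid[0:384,0:512]
p=cv2.undistortPoints(np.c_[uu.ravel(),vv.ravel()].astype(float).reshape(-1,1,2),K,D).reshape(-1,2)
P=o+(np.c_[p,np.ones(len(p))]*d.reshape(-1,1))@A.T
Rm=R.from_rotvec(s['tcp_rot']).as_matrix(); T=(P-s['tcp_pos'])@Rm
m=(d.ravel()>0)&(d.ravel()<155)
T=T[m]
for lo in range(-130,40,8):
    k=(T[:,2]>=lo)&(T[:,2]<lo+8)
    if k.sum()>5: print(lo,k.sum(),'x',T[k,0].min().round(),T[k,0].max().round(),'y',T[k,1].min().round(),T[k,1].max().round())
E
```

```text
19.0 ['MotionError', 'nose_length', 'sign_off']
-98 195 x -62.0 28.0 y -19.0 -13.0
-90 6396 x -68.0 67.0 y -19.0 -6.0
-82 6981 x -68.0 67.0 y -19.0 1.0
-74 4101 x -68.0 67.0 y -18.0 12.0
-66 6939 x -68.0 66.0 y -15.0 13.0
-58 1830 x -65.0 65.0 y -15.0 -5.0
-50 1279 x -46.0 46.0 y -13.0 10.0
-42 1258 x -49.0 48.0 y -12.0 11.0
-34 1106 x -48.0 48.0 y -12.0 11.0
-26 946 x -48.0 47.0 y -12.0 11.0
-18 552 x -46.0 45.0 y -12.0 11.0
-10 12371 x -50.0 34.0 y -88.0 6.0
-2 49 x -44.0 19.0 y -88.0 -58.0
```

```bash
cat >> h.py <<'E'
def cloud(s,d):
    K,D,A,o=cam('wrist',s); vv,uu=np.mgrid[0:384,0:512]
    p=cv2.undistortPoints(np.c_[uu.ravel(),vv.ravel()].astype(float).reshape(-1,1,2),K,D).reshape(-1,2)
    P=o+(np.c_[p,np.ones(len(p))]*d.reshape(-1,1))@A.T; P[d.ravel()==0]=np.nan
    return P.reshape(384,512,3)
def tips():
    s=state(); im,d=eyes.grab_frame('wrist'); P=cloud(s,d).reshape(-1,3)
    T=(P-s['tcp_pos'])@R.from_rotvec(s['tcp_rot']).as_matrix()
    k=(abs(T[:,1])<13)&(T[:,2]<35)&(T[:,2]>-60)
    for sg in (-1,1):
        q=T[k&(T[:,0]*sg>0)]; i=np.argsort(q[:,2])[-30:]; print('open %.1f'%s['opening'],'side',sg,'tip z %.1f'%np.median(q[i,2]),'x',np.median(q[i,0]).round(1), 'inner', np.abs(q[:,0]).min().round(1))
E
python3 -m handwheel '[{"slide":[0,0,1],"roll":0},{"slide":[0,0,1],"roll":0},{"slide":[0,0,0.5],"roll":0},{"slide":[0,0,0],"roll":0},{"slide":[0,0,0],"roll":0}]' 0; python3 -c "
from h import *
show();tips()"
python3 -m handwheel '[{"slide":[0,0,0],"roll":0},{"slide":[0,0,0],"roll":0},{"slide":[0,0,0],"roll":0}]' 0.25;python3 -c "
from h import *
tips()"
python3 -m handwheel '[{"slide":[0,0,0],"roll":0},{"slide":[0,0,0],"roll":0},{"slide":[0,0,0],"roll":0}]' 0.65;python3 -c "
from h import *
tips()
s,im,d=snap('wrist','w7.png')"
python3 -m handwheel '[{"slide":[0,0,0],"roll":0},{"slide":[0,0,0],"roll":0},{"slide":[0,0,0],"roll":0},{"slide":[0,0,0],"roll":0}]' 1;python3 -c "
from h import *
tips()"
```

```text
t: 6.15
tcp_pos: [525.8, -139.7, 149.0]
tcp_rot: [3.135, -0.145, 0.005]
ft_force: [-0.3, -0.4, -1.0]
opening: 85.6
t 6.15 tcp [ 525.8 -139.7  149. ] jawaxis deg -5.3 z [ 0.003 -0.003 -1.   ] F [-0.3 -0.4 -1. ] open 85.6 q6 -0.38
open 85.6 side -1 tip z -15.9 x -43.4 inner 42.5
open 85.6 side 1 tip z -16.3 x 42.3 inner 41.4
t: 6.5
tcp_pos: [523.8, -138.8, 145.1]
tcp_rot: [3.137, -0.146, -0.004]
ft_force: [-0.0, 0.4, 0.0]
opening: 64.3
open 64.3 side -1 tip z -9.5 x -32.6 inner 30.5
open 64.3 side 1 tip z -9.1 x 31.4 inner 29.2
t: 6.85
tcp_pos: [523.2, -138.5, 143.9]
tcp_rot: [-3.138, 0.146, 0.008]
ft_force: [-0.1, 0.0, -0.4]
opening: 29.8
open 29.8 side -1 tip z -5.0 x -15.5 inner 15.1
open 29.8 side 1 tip z -5.0 x 14.6 inner 14.1
t: 7.35
tcp_pos: [523.4, -138.5, 144.2]
tcp_rot: [3.138, -0.145, -0.007]
ft_force: [0.1, -0.8, 0.6]
opening: 0.2
open 0.2 side -1 tip z -7.4 x -3.4 inner 0.2
open 0.2 side 1 tip z -6.9 x 3.5 inner 0.1
```

View pics/w7.png

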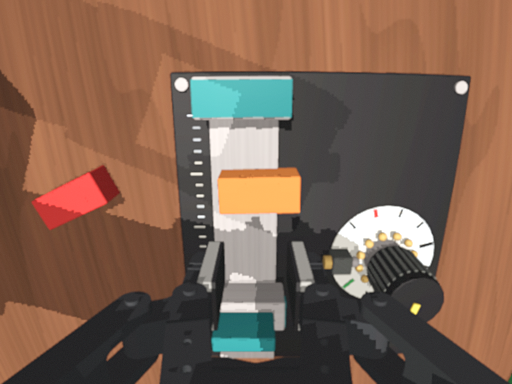

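```bash
python3 -c "
from h import *
go(tow([12.5,42.6]),13,-5.1)"; python3 -m handwheel '[{"slide":[0.0,0,-0.6],"roll":0},{"slide":[0.0,0,-0.7],"roll":0},{"slide":[0,0,-0.7],"roll":0},{"slide":[0,0,-0.5],"roll":0},{"slide":[0,0,0],"roll":0},{"slide":[0,0,0],"roll":0}]' 0; python3 -c "
from h import *
show();go(tow([12.5,42.6]),13,-5.1)"
```

```text
units [ 0.031 -0.025 -3.282] roll 0.04 cur [ 523.4 -138.6  144.3] -5.3
t: 8.0
tcp_pos: [525.0, -139.3, 43.5]
tcp_rot: [3.136, -0.145, 0.001]
ft_force: [-0.5, -0.5, 0.3]
opening: 84.7
t 8.00 tcp [ 525.  -139.3   43.5] jawaxis deg -5.3 z [ 0.001 -0.002 -1.   ] F [-0.5 -0.5  0.3] open 84.7 q6 -0.38
units [-0.009 -0.006 -0.762] roll 0.04 cur [ 525.  -139.3   43.5] -5.3
```

```bash
python3 -m handwheel '[{"slide":[0.0,0,-0.4],"roll":0},{"slide":[0.0,0,-0.3],"roll":0},{"slide":[0,0,0],"roll":0},{"slide":[0,0,0],"roll":0}]' ;python3 -m handwheel '[{"slide":[0,0,0],"roll":0},{"slide":[0,0,0],"roll":0},{"slide":[0,0,0],"roll":0},{"slide":[0,0,0],"roll":0}]' 1 40; python3 -c "
from h import *
show();go(tow([12.5,42.6]),13,-5.1)
s,im,d=snap('wrist','w8.png')"
```

```text
t: 8.4
tcp_pos: [528.3, -140.9, 19.3]
tcp_rot: [3.133, -0.145, 0.011]
ft_force: [-0.4, -0.2, 0.7]
opening: 85.4
t: 8.8
tcp_pos: [529.7, -141.5, 21.8]
tcp_rot: [3.132, -0.144, 0.016]
ft_force: [-0.2, 0.6, -2.4]
opening: 63.1
t 8.80 tcp [ 529.7 -141.5   21.8] jawaxis deg -5.3 z [ 0.01  -0.007 -1.   ] F [-0.2  0.6 -2.4] open 63.1 q6 -0.38
units [-0.127  0.048 -0.221] roll 0.04 cur [ 529.7 -141.5   21.8] -5.3
```

View pics/w8.png

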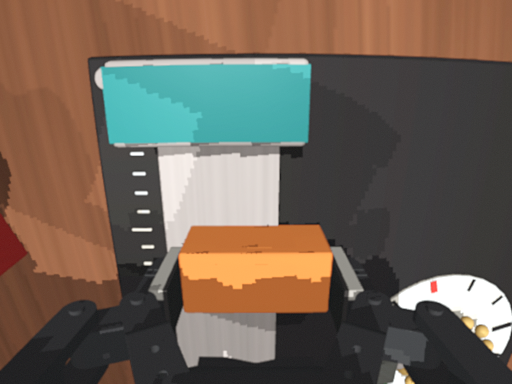

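Dummy gripped at 63 mm. Lift it and carry it to the tray.

```bash
python3 -m handwheel '[{"slide":[0,0,0.6],"roll":0},{"slide":[0,0,0.8],"roll":0},{"slide":[0,0,0.8],"roll":0},{"slide":[0,0,0.4],"roll":0},{"slide":[-0.1,0.4,0],"roll":0.3},{"slide":[-0.2,0.8,0],"roll":0.3},{"slide":[-0.25,0.9,0],"roll":0.3},{"slide":[-0.25,0.9,0],"roll":0.3},{"slide":[-0.25,0.9,0],"roll":0},{"slide":[-0.25,0.9,0],"roll":0},{"slide":[-0.25,0.9,0],"roll":0},{"slide":[-0.25,0.9,0],"roll":0}]'; python3 -c "
from h import *
show();go([402,339],40,1)"
```

```text
t: 10.05
tcp_pos: [444.9, 134.1, 120.3]
tcp_rot: [3.139, 0.027, -0.003]
ft_force: [-0.2, 0.5, -1.7]
opening: 63.1
t 10.05 tcp [444.9 134.1 120.3] jawaxis deg 1.0 z [-0.002 -0.002 -1.   ] F [-0.2  0.5 -1.7] open 63.1 q6 0.02
units [-1.073  5.122 -2.006] roll 0.0 cur [444.9 134.1 120.3] 1.0
```

```bash
python3 -m handwheel '[{"slide":[-0.15,0.9,0],"roll":0},{"slide":[-0.15,0.9,0],"roll":0},{"slide":[-0.2,0.9,0],"roll":0},{"slide":[-0.2,0.8,0],"roll":0},{"slide":[-0.2,0.6,0],"roll":0},{"slide":[-0.1,0.3,0],"roll":0},{"slide":[0,0,0],"roll":0},{"slide":[0,0,0],"roll":0}]'; python3 -c "
from h import *
show();go([402,339],40,1)
s,im,d=snap('wrist','w9.png')"
```

```text
t: 10.85
tcp_pos: [385.9, 323.0, 109.7]
tcp_rot: [3.136, 0.055, -0.03]
ft_force: [0.1, 1.1, -2.1]
opening: 62.9
t 10.85 tcp [385.9 323.  109.7] jawaxis deg 2.0 z [-0.019 -0.005 -1.   ] F [ 0.1  1.1 -2.1] open 62.9 q6 0.42
units [ 0.403  0.4   -1.743] roll -0.2 cur [385.9 323.  109.7] 2.0
```

View pics/w9.png

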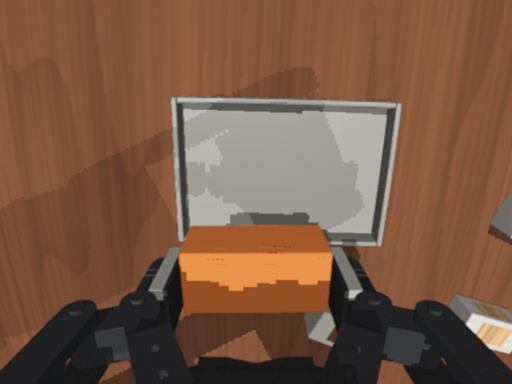

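```bash
python3 -c "
from h import *
s=state();p=plane('wrist',[[176,100],[399,105],[382,243],[181,242]],22,s);print(p.round(0),p.mean(0).round(1))
go(p.mean(0)[:2],30,1)"
```

```text
[[327. 391.  22.]
 [480. 394.  22.]
 [484. 289.  22.]
 [327. 283.  22.]] [404.4 339.4  22. ]
units [ 0.463  0.416 -1.992] roll -0.19 cur [385.9 322.7 109.7] 2.0
```

```bash
python3 -m handwheel '[{"slide":[0.4,0.35,0],"roll":-0.1},{"slide":[0,0,-0.4],"roll":0},{"slide":[0,0,-0.6],"roll":0},{"slide":[0,0,-0.5],"roll":0},{"slide":[0,0,-0.2],"roll":0},{"slide":[0,0,0],"roll":0}]'; python3 -c "
from h import *
show();go([404.4,339.4],13,1)"
```

```text
t: 11.5
tcp_pos: [404.3, 332.0, 39.3]
tcp_rot: [3.136, 0.03, -0.029]
ft_force: [0.3, -0.2, -1.8]
opening: 63.2
t 11.50 tcp [404.3 332.   39.3] jawaxis deg 1.1 z [-0.019 -0.006 -1.   ] F [ 0.3 -0.2 -1.8] open 63.2 q6 0.44
units [ 0.003  0.184 -0.657] roll -0.02 cur [404.3 332.   39.3] 1.1
```

```bash
python3 -m handwheel '[{"slide":[0,0.1,-0.3],"roll":0},{"slide":[0,0.05,-0.25],"roll":0},{"slide":[0,0,-0.1],"roll":0},{"slide":[0,0,0],"roll":0}]'; python3 -c "
from h import *
show()"
```

```text
t: 11.9
tcp_pos: [406.1, 338.5, 13.1]
tcp_rot: [3.137, 0.028, -0.025]
ft_force: [0.3, 0.0, -1.2]
opening: 63.0
t 11.90 tcp [406.1 338.5  13.1] jawaxis deg 1.0 z [-0.016 -0.004 -1.   ] F [ 0.3  0.  -1.2] open 63.0 q6 0.45
```

```bash
python3 -m handwheel '[{"slide":[0,0,-0.05],"roll":0},{"slide":[0,0,0],"roll":0},{"slide":[0,0,0],"roll":0}]' 0 ; python3 -m handwheel '[{"slide":[0,0,0.6],"roll":0},{"slide":[0,0,0.9],"roll":0},{"slide":[0.1,0,0.9],"roll":0},{"slide":[0.3,-0.4,0.4],"roll":0},{"slide":[0.3,-0.8,0],"roll":0},{"slide":[0.3,-0.9,0],"roll":0},{"slide":[0.3,-0.9,0],"roll":0},{"slide":[0.3,-0.9,0],"roll":0},{"slide":[0.3,-0.9,0],"roll":0}]'; python3 -c "
from h import *
show()
snap('top','t1.png');snap('wrist','w10.png');show()"
```

```text
t: 12.2
tcp_pos: [407.1, 339.3, 12.2]
tcp_rot: [3.138, 0.029, -0.021]
ft_force: [0.5, -0.2, -0.1]
opening: 85.5
t: 13.1
tcp_pos: [485.6, 145.3, 134.5]
tcp_rot: [3.141, 0.044, -0.004]
ft_force: [1.2, 0.6, -0.2]
opening: 85.3
t 13.10 tcp [485.6 145.3 134.5] jawaxis deg 1.6 z [-0.003 -0.001 -1.   ] F [ 1.2  0.6 -0.2] open 85.3 q6 0.03
t 13.20 tcp [486.9 142.9 134.6] jawaxis deg 1.3 z [-0.002 -0.002 -1.   ] F [ 0.2  0.9 -0.6] open 85.0 q6 0.03
```

View pics/t1.png

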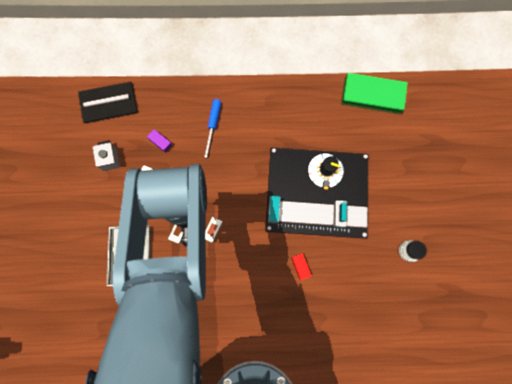

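```bash
python3 -m handwheel '[{"slide":[0.25,-0.7,0],"roll":-1},{"slide":[0.3,-0.8,0],"roll":-1},{"slide":[0.3,-0.8,0],"roll":-1},{"slide":[0.3,-0.8,0],"roll":-1},{"slide":[0.3,-0.8,0],"roll":-1},{"slide":[0.3,-0.8,0],"roll":-1},{"slide":[0.3,-0.8,0],"roll":-1},{"slide":[0.3,-0.8,0],"roll":-1},{"slide":[0.3,-0.7,0],"roll":-1},{"slide":[0.3,-0.6,0],"roll":-1},{"slide":[0.3,-0.4,0],"roll":-1},{"slide":[0.2,-0.2,0],"roll":-1}]';  python3 -m handwheel '[{"slide":[0,0,0],"roll":-1},{"slide":[0,0,0],"roll":-1},{"slide":[0,0,0],"roll":-1},{"slide":[0,0,0],"roll":-1},{"slide":[0,0,0],"roll":-1},{"slide":[0,0,0],"roll":-1},{"slide":[0,0,0],"roll":-1},{"slide":[0,0,0],"roll":-1},{"slide":[0,0,0],"roll":-1},{"slide":[0,0,0],"roll":-1},{"slide":[0,0,0],"roll":-0.6},{"slide":[0,0,0],"roll":0}]'; python3 -c "
from h import *
show();go(tow([130,-30]),42,-124)"
```

```text
t: 14.4
tcp_pos: [630.0, -189.8, 138.7]
tcp_rot: [-2.707, 1.59, -0.008]
ft_force: [1.1, 0.4, 0.1]
opening: 85.3
t: 15.6
tcp_pos: [634.6, -179.6, 140.5]
tcp_rot: [-1.663, 2.661, -0.01]
ft_force: [-0.3, 0.9, -0.5]
opening: 85.4
t 15.60 tcp [ 634.6 -179.6  140.5] jawaxis deg -116.0 z [ 0.006 -0.004 -1.   ] F [-0.3  0.9 -0.5] open 85.4 q6 1.57
units [ 0.014 -1.07  -2.463] roll -1.6 cur [ 634.6 -179.6  140.5] -116.0
```

```bash
python3 -m handwheel '[{"slide":[0,-0.5,0],"roll":-0.3},{"slide":[0,-0.4,0],"roll":0},{"slide":[0,0,-0.2],"roll":0},{"slide":[0,0,0],"roll":0},{"slide":[0,0,0],"roll":0}]'; python3 -c "
from h import *
show();go(tow([130,-30]),42,-124);snap('wrist','w11.png')"
```

```text
t: 16.1
tcp_pos: [634.9, -217.9, 131.9]
tcp_rot: [-1.631, 2.681, -0.01]
ft_force: [-0.1, -0.3, -0.5]
opening: 85.3
t 16.10 tcp [ 634.9 -217.9  131.9] jawaxis deg -117.4 z [ 0.006 -0.004 -1.   ] F [-0.1 -0.3 -0.5] open 85.3 q6 1.54
units [ 0.008 -0.113 -2.247] roll -1.33 cur [ 634.9 -217.9  131.9] -117.4
```

View pics/w11.png

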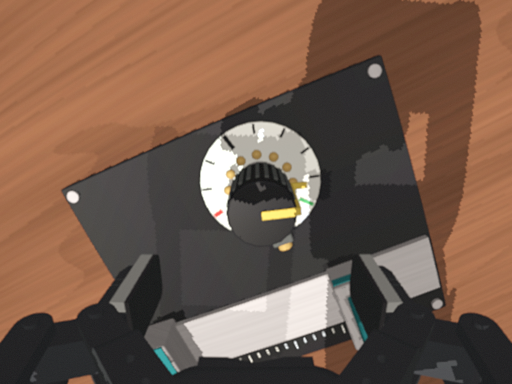

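```bash
python3 -m handwheel '[{"slide":[0,-0.1,-0.3],"roll":0},{"slide":[0,0,-0.5],"roll":0},{"slide":[0,0,-0.4],"roll":0},{"slide":[0,0,-0.3],"roll":0},{"slide":[0,0,0],"roll":0}]'; python3 -c "
from h import *
show();go(tow([130,-30]),42)"
```

```text
t: 16.65
tcp_pos: [634.1, -220.8, 67.0]
tcp_rot: [-1.634, 2.68, -0.008]
ft_force: [-0.4, 0.6, -0.6]
opening: 85.4
t 16.65 tcp [ 634.1 -220.8   67. ] jawaxis deg -117.3 z [ 0.005 -0.003 -1.   ] F [-0.4  0.6 -0.6] open 85.4 q6 1.54
units [ 0.026 -0.04  -0.624] roll None cur [ 634.1 -220.8   67. ] -117.3
```

```bash
python3 -m handwheel '[{"slide":[0.02,-0.03,-0.3],"roll":0},{"slide":[0,0,-0.25],"roll":0},{"slide":[0,0,0],"roll":0}]'; python3 -m handwheel '[{"slide":[0,0,0],"roll":0},{"slide":[0,0,0],"roll":0},{"slide":[0,0,0],"roll":0},{"slide":[0,0,0],"roll":0},{"slide":[0,0,0],"roll":0}]' 1 60; python3 -c "
from h import *
show();go(tow([130,-30]),42)"
```

```text
t: 16.95
tcp_pos: [635.4, -222.1, 43.5]
tcp_rot: [-1.634, 2.679, -0.009]
ft_force: [0.5, 0.5, -0.7]
opening: 85.6
t: 17.45
tcp_pos: [635.9, -222.7, 44.7]
tcp_rot: [-1.634, 2.679, -0.011]
ft_force: [0.1, -0.3, -4.0]
opening: 44.0
t 17.45 tcp [ 635.9 -222.7   44.7] jawaxis deg -117.2 z [ 0.007 -0.004 -1.   ] F [ 0.1 -0.3 -4. ] open 44.0 q6 1.53
units [-0.018  0.007 -0.066] roll None cur [ 635.9 -222.7   44.7] -117.2
```

```bash
python3 -m handwheel '[{"slide":[0,0,0],"roll":1},{"slide":[0,0,0],"roll":1},{"slide":[0,0,0],"roll":1},{"slide":[0,0,0],"roll":1},{"slide":[0,0,0],"roll":1},{"slide":[0,0,0],"roll":1},{"slide":[0,0,0],"roll":1},{"slide":[0,0,0],"roll":1},{"slide":[0,0,0],"roll":1},{"slide":[0,0,0],"roll":1},{"slide":[0,0,0],"roll":1},{"slide":[0,0,0],"roll":1}]'; python3 -c "
from h import *
show();go(tow([130,-30]),44,92.8)"
```

```text
t: 18.65
tcp_pos: [636.0, -222.6, 44.7]
tcp_rot: [-2.781, 1.445, -0.007]
ft_force: [0.6, -0.1, -1.6]
opening: 44.0
t 18.65 tcp [ 636.  -222.6   44.7] jawaxis deg -54.9 z [ 0.008  0.005 -1.   ] F [ 0.6 -0.1 -1.6] open 44.0 q6 0.44
units [-0.019  0.004 -0.016] roll -6.46 cur [ 636.  -222.6   44.7] -54.9
```

Works well; 148° more to go.

```bash
python3 -m handwheel '[{"slide":[0,0,0],"roll":1},{"slide":[0,0,0],"roll":1},{"slide":[0,0,0],"roll":1},{"slide":[0,0,0],"roll":1},{"slide":[0,0,0],"roll":1},{"slide":[0,0,0],"roll":1},{"slide":[0,0,0],"roll":1},{"slide":[0,0,0],"roll":1},{"slide":[0,0,0],"roll":1},{"slide":[0,0,0],"roll":1},{"slide":[0,0,0],"roll":1},{"slide":[0,0,0],"roll":1}]'; python3 -m handwheel '[{"slide":[0,0,0],"roll":1},{"slide":[0,0,0],"roll":1},{"slide":[0,0,0],"roll":1},{"slide":[0,0,0],"roll":1},{"slide":[0,0,0],"roll":1},{"slide":[0,0,0],"roll":1},{"slide":[0,0,0],"roll":1},{"slide":[0,0,0],"roll":1},{"slide":[0,0,0],"roll":1},{"slide":[0,0,0],"roll":1},{"slide":[0,0,0],"roll":1},{"slide":[0,0,0],"roll":1}]'; python3 -c "
from h import *
show();go(tow([130,-30]),44,92.8)"
```

```text
t: 19.85
tcp_pos: [635.8, -222.6, 44.6]
tcp_rot: [-3.126, -0.208, -0.001]
ft_force: [0.6, 0.0, -2.0]
opening: 44.0
t: 21.05
tcp_pos: [635.8, -222.6, 44.7]
tcp_rot: [-2.565, -1.802, 0.006]
ft_force: [-0.3, 0.1, -2.0]
opening: 43.9
t 21.05 tcp [ 635.8 -222.6   44.7] jawaxis deg 70.2 z [-0.007  0.003 -1.   ] F [-0.3  0.1 -2. ] open 43.9 q6 -1.74
units [-0.014  0.005 -0.016] roll 4.52 cur [ 635.8 -222.6   44.7] 70.2
```

```bash
python3 -m handwheel '[{"slide":[0,0,0],"roll":1},{"slide":[0,0,0],"roll":1},{"slide":[0,0,0],"roll":1},{"slide":[0,0,0],"roll":1},{"slide":[0,0,0],"roll":0.4},{"slide":[0,0,0],"roll":0},{"slide":[0,0,0],"roll":0}]';  python3 -c "
from h import *
show();go(tow([130,-30]),44,92.8)"
python3 -m handwheel '[{"slide":[0,0,0],"roll":0},{"slide":[0,0,0],"roll":0},{"slide":[0,0,0],"roll":0}]' 0; python3 -m handwheel '[{"slide":[0,0,0.5],"roll":0},{"slide":[0,0,0.7],"roll":0},{"slide":[0,0,0.7],"roll":0},{"slide":[0,0,0.2],"roll":0},{"slide":[0,0,0],"roll":0}]'; python3 -c "
from h import *
show();snap('wrist','w12.png')"
```

```text
t: 21.75
tcp_pos: [635.8, -222.7, 44.6]
tcp_rot: [-2.155, -2.278, 0.008]
ft_force: [0.1, -1.1, -1.9]
opening: 43.7
t 21.75 tcp [ 635.8 -222.7   44.6] jawaxis deg 93.2 z [-0.007 -0.    -1.   ] F [ 0.1 -1.1 -1.9] open 43.7 q6 -2.14
units [-0.014  0.006 -0.016] roll -0.08 cur [ 635.8 -222.7   44.6] 93.2
t: 22.05
tcp_pos: [636.3, -222.8, 45.3]
tcp_rot: [-2.158, -2.277, 0.007]
ft_force: [0.9, 0.1, 0.1]
opening: 84.4
t: 22.55
tcp_pos: [635.7, -222.2, 131.2]
tcp_rot: [-2.158, -2.276, 0.007]
ft_force: [-0.3, -0.8, 0.2]
opening: 85.5
t 22.55 tcp [ 635.7 -222.2  131.2] jawaxis deg 93.0 z [-0.007  0.    -1.   ] F [-0.3 -0.8  0.2] open 85.5 q6 -2.13
```

View pics/w12.png

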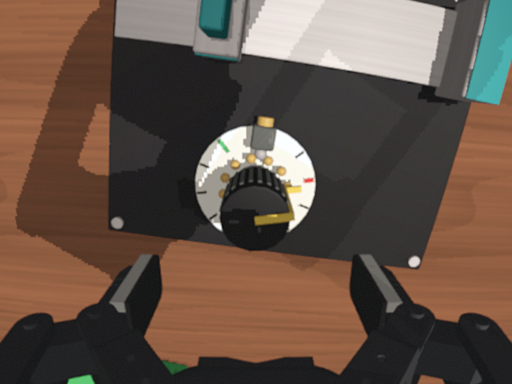

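```bash
python3 -c "
from h import *
s=state()
for px in ((292,217),(256,220)):
  p=tov(plane('wrist',[px],86,s)[0])-[130,-30];print(p,np.degrees(np.arctan2(p[1],p[0]))+135)
p=tov(plane('wrist',[(308,180)],10,s)[0])-[130,-30];print('red',p,np.degrees(np.arctan2(p[1],p[0]))+135)
p=tov(plane('wrist',[(293,190)],34,s)[0])-[130,-30];print('foot',p,np.degrees(np.arctan2(p[1],p[0]))+135)"
```

```text
[-5.70172659 22.63488144] 239.13865581685462
[-0.60563512  0.95135654] 257.4808966221067
red [-11.42656789  43.387909  ] 239.75430339474343
foot [-7.96880606 28.61484769] 240.56172271594244
```

```bash
python3 -c "
from h import *
go(tow([0,-66]),56,85)"; python3 -m handwheel '[{"slide":[-0.6,-0.05,0],"roll":-0.7},{"slide":[-0.7,-0.1,0],"roll":-0.5},{"slide":[-0.7,-0.1,0],"roll":0},{"slide":[-0.7,-0.1,0],"roll":0},{"slide":[-0.3,0,0],"roll":0},{"slide":[0,0,0],"roll":0},{"slide":[0,0,0],"roll":0}]';python3 -c "
from h import *
show();go(tow([0,-66]),56,85);snap('wrist','w13.png')"
```

```text
units [-3.327 -0.612 -1.867] roll -1.61 cur [ 635.6 -222.1  130.7] 93.0
t: 23.3
tcp_pos: [506.8, -232.5, 119.0]
tcp_rot: [-2.268, -2.144, 0.011]
ft_force: [0.4, 1.0, 0.1]
opening: 85.1
t 23.30 tcp [ 506.8 -232.5  119. ] jawaxis deg 86.8 z [-0.019  0.01  -1.   ] F [0.4 1.  0.1] open 85.1 q6 -2.15
units [-0.109 -0.354 -1.574] roll -0.35 cur [ 506.8 -232.5  119. ] 86.8
```

View pics/w13.png

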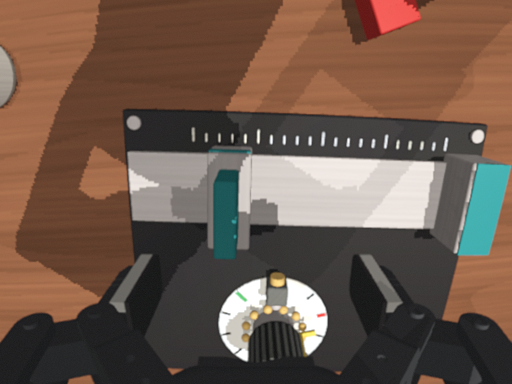

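```bash
python3 -c "
from h import *
s=state()
for px in ((216,172),(238,172),(213,258),(236,257)):print(px,tov(plane('wrist',[px],84,s)[0]).round(1))
for px in ((251,150),(249,247)):print(px,tov(plane('wrist',[px],50,s)[0]).round(1))"
```

```text
(216, 172) [-30.4 -74. ]
(238, 172) [-30.7 -61.7]
(213, 258) [ 23.4 -76. ]
(236, 257) [ 22.3 -62. ]
(251, 150) [-37.7 -54.7]
(249, 247) [ 32.  -54.1]
```

```bash
python3 -m handwheel '[{"slide":[-0.1,-0.35,0],"roll":-0.3},{"slide":[0,0,-0.3],"roll":0},{"slide":[0,0,-0.4],"roll":0},{"slide":[0,0,-0.4],"roll":0},{"slide":[0,0,-0.1],"roll":0},{"slide":[0,0,0],"roll":0}]';python3 -c "
from h import *
show();go(tow([0,-68.5]),56,85)"
```

```text
t: 23.95
tcp_pos: [505.0, -248.6, 66.2]
tcp_rot: [-2.298, -2.112, 0.01]
ft_force: [0.3, 0.0, -0.1]
opening: 85.4
t 23.95 tcp [ 505.  -248.6   66.2] jawaxis deg 85.2 z [-0.018  0.011 -1.   ] F [ 0.3  0.  -0.1] open 85.4 q6 -2.15
units [-0.069 -0.012 -0.254] roll -0.03 cur [ 505.  -248.6   66.2] 85.2
```

```bash
python3 -m handwheel '[{"slide":[-0.06,0,-0.25],"roll":0},{"slide":[0,0,0],"roll":0},{"slide":[0,0,0],"roll":0},{"slide":[0,0,0],"roll":0},{"slide":[0,0,0],"roll":0},{"slide":[0,0,0],"roll":0},{"slide":[0,0,0],"roll":0},{"slide":[0,0,0],"roll":0}]' 1 40;python3 -c "
from h import *
show();print(tov(state()['tcp_pos']));go(tow([0,-113]),56,85)"
```

```text
t: 24.75
tcp_pos: [503.5, -249.4, 56.8]
tcp_rot: [-2.301, -2.114, 0.01]
ft_force: [0.4, 0.1, -2.1]
opening: 13.1
t 24.75 tcp [ 503.5 -249.4   56.8] jawaxis deg 85.1 z [-0.016  0.009 -1.   ] F [ 0.4  0.1 -2.1] open 13.1 q6 -2.15
[  1.28694589 -68.68293251]
units [-0.131 -1.101 -0.02 ] roll -0.03 cur [ 503.5 -249.4   56.8] 85.1
```

```bash
python3 -m handwheel '[{"slide":[-0.02,-0.2,0],"roll":0},{"slide":[-0.02,-0.25,0],"roll":0},{"slide":[-0.02,-0.25,0],"roll":0},{"slide":[-0.02,-0.2,0],"roll":0},{"slide":[0,0,0],"roll":0},{"slide":[0,0,0],"roll":0}]';python3 -c "
from h import *
show();print(tov(state()['tcp_pos']))"
```

```text
t: 25.35
tcp_pos: [500.0, -287.8, 56.8]
tcp_rot: [-2.3, -2.112, 0.007]
ft_force: [0.3, 3.8, 0.5]
opening: 13.6
t 25.35 tcp [ 500.  -287.8   56.8] jawaxis deg 85.1 z [-0.016  0.011 -1.   ] F [0.3 3.8 0.5] open 13.6 q6 -2.21
[   1.24932862 -107.24179041]
```

```bash
python3 -m handwheel '[{"slide":[0,0,0],"roll":0},{"slide":[0,0,0],"roll":0},{"slide":[0,0,0],"roll":0}]' 0; python3 -m handwheel '[{"slide":[0,0,0.6],"roll":0},{"slide":[0,0,0.8],"roll":0},{"slide":[0,0,0.8],"roll":-0.5},{"slide":[0,0.2,0.4],"roll":-1},{"slide":[0,0.4,0],"roll":-1},{"slide":[0,0.5,0],"roll":-1},{"slide":[0,0.5,0],"roll":-1},{"slide":[0,0.5,0],"roll":-1},{"slide":[0,0.5,0],"roll":-1},{"slide":[0,0.5,0],"roll":-1},{"slide":[0,0.5,0],"roll":-1},{"slide":[0,0.5,0],"roll":-1}]';python3 -m handwheel '[{"slide":[0,0.5,0],"roll":-1},{"slide":[0,0.5,0],"roll":-1},{"slide":[0,0.5,0],"roll":-1},{"slide":[0,0.5,0],"roll":-1},{"slide":[0,0.5,0],"roll":-1},{"slide":[0,0.5,0],"roll":-1},{"slide":[0,0.4,0],"roll":-1},{"slide":[0,0.3,0],"roll":-1},{"slide":[0,0.2,0],"roll":-1},{"slide":[0,0,0],"roll":-1},{"slide":[0,0,0],"roll":-1},{"slide":[0,0,0],"roll":0}]';python3 -c "
from h import *
show();snap('wrist','w14.png');snap('top','t2.png');snap('scene','s2.png');show()"
```

```text
t: 25.65
tcp_pos: [500.2, -289.0, 57.3]
tcp_rot: [-2.301, -2.114, 0.009]
ft_force: [0.3, -0.5, 0.5]
opening: 56.6
t: 26.85
tcp_pos: [500.4, -122.2, 169.1]
tcp_rot: [-2.982, -0.962, -0.005]
ft_force: [0.3, 0.0, 0.4]
opening: 85.7
t: 28.05
tcp_pos: [500.6, 43.6, 172.6]
tcp_rot: [-3.088, 0.577, -0.02]
ft_force: [0.3, -0.1, -0.2]
opening: 85.3
t 28.05 tcp [500.6  43.6 172.6] jawaxis deg -21.2 z [ 0.013 -0.002 -1.   ] F [ 0.3 -0.1 -0.2] open 85.3 q6 0.22
t 28.20 tcp [500.6  43.4 172.5] jawaxis deg -21.0 z [ 0.012 -0.002 -1.   ] F [-0.8  0.2 -0.7] open 85.5 q6 0.22
```

View pics/w14.png

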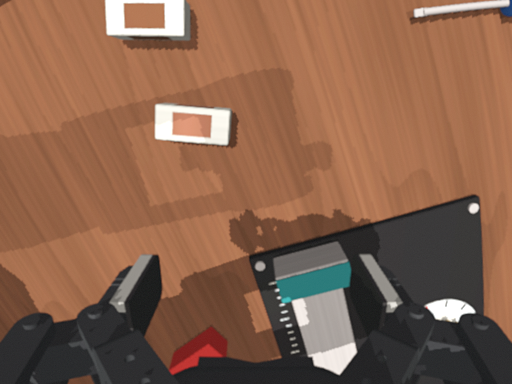

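View pics/t2.png

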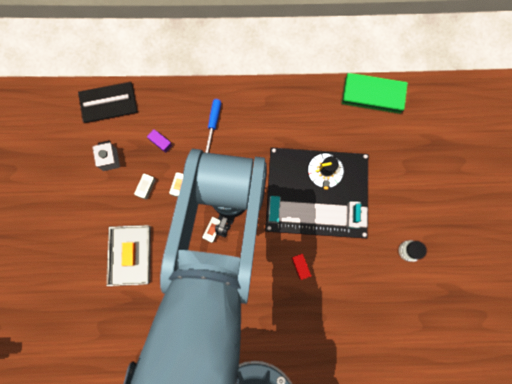

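View pics/s2.png

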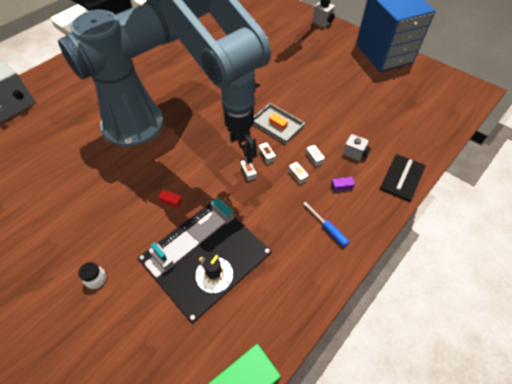

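Dummy is in the tray, at top-view (129,252). The pale bar has moved slightly to (145,185). Bar A is at (193,125) in the wrist view, and I'll measure it from depth.

```bash
cat >> h.py <<'E'
def tops(zlo=25,zhi=36,amin=150,rowmax=384):
    s=state(); im,d=eyes.grab_frame('wrist'); P=cloud(s,d)
    m=(P[:,:,2]>zlo)&(P[:,:,2]<zhi); m[rowmax:]=0
    m=cv2.morphologyEx(m.astype(np.uint8),cv2.MORPH_OPEN,np.ones((3,3)))
    n,l,st,ce=cv2.connectedComponentsWithStats(m); out=[]
    for i in range(1,n):
        if st[i,4]<amin: continue
        q=P[l==i]; (c,wh,a)=cv2.minAreaRect(q[:,:2].astype(np.float32))
        if wh[0]<wh[1]: a+=90
        a=(a+90)%180-90
        print('px',ce[i].round(),'rgb',im[l==i].mean(0).round(),'ctr',np.round(c,1),'vise',tov(c).round(1),'size',np.round(sorted(wh),1),'ang %.1f'%a,'rel %.1f'%(a+5.14),'z %.1f'%np.median(q[:,2]))
        out.append((c,a))
    return s,im,d,out
E
python3 -c "
from h import *
tops();go([468,108],60,-26.7)"
```

```text
px [145.  17.] rgb [224. 202. 188.] ctr [467.1 201. ] vise [-75.4 376.6] size [28.  64.3] ang -23.5 rel -18.3 z 29.3
px [192. 124.] rgb [234. 210. 195.] ctr [467.9 107.9] vise [-66.3 284. ] size [30.5 64.1] ang -26.6 rel -21.5 z 29.3
px [308. 259.] rgb [107. 102.  99.] ctr [520.  -51.3] vise [ -0.  130.2] size [ 2.3 68.7] ang -4.4 rel 0.8 z 30.6
px [195. 357.] rgb [177.  49.  46.] ctr [ 360.3 -125.2] vise [-152.5   42.2] size [23.9 65.2] ang 3.4 rel 8.5 z 29.0
units [-0.815  1.617 -2.812] roll -1.13 cur [500.6  43.3 172.5] -21.0
```

```bash
python3 -m handwheel '[{"slide":[-0.3,0.6,-0.6],"roll":-0.5},{"slide":[-0.3,0.5,-0.7],"roll":-0.5},{"slide":[-0.2,0.2,-0.7],"roll":0},{"slide":[0,0,-0.2],"roll":0},{"slide":[0,0,0],"roll":0},{"slide":[0,0,0],"roll":0}]';python3 -c "
from h import *
show();go([467.9,107.9],2,-26.6)"
```

```text
t: 28.85
tcp_pos: [470.6, 94.8, 84.9]
tcp_rot: [3.061, -0.707, 0.03]
ft_force: [-0.1, 0.1, 0.5]
opening: 85.6
t 28.85 tcp [470.6  94.8  84.9] jawaxis deg -26.0 z [ 0.018 -0.005 -1.   ] F [-0.1  0.1  0.5] open 85.6 q6 0.41
units [-0.067  0.328 -2.072] roll -0.12 cur [470.6  94.8  84.9] -26.0
```

```bash
python3 -m handwheel '[{"slide":[-0.06,0.28,0],"roll":0},{"slide":[0,0,-0.5],"roll":0},{"slide":[0,0,-0.6],"roll":0},{"slide":[0,0,-0.5],"roll":0},{"slide":[0,0,-0.1],"roll":0},{"slide":[0,0,0],"roll":0}]';python3 -c "
from h import *
show();go([467.9,107.9],2,-26.6)"
```

```text
t: 29.45
tcp_pos: [477.4, 106.8, 23.6]
tcp_rot: [-3.056, 0.71, -0.056]
ft_force: [0.4, 0.4, 0.1]
opening: 85.0
t 29.45 tcp [477.4 106.8  23.6] jawaxis deg -26.2 z [ 0.036 -0.005 -0.999] F [0.4 0.4 0.1] open 85.0 q6 0.44
units [-0.238  0.027 -0.54 ] roll -0.09 cur [477.4 106.8  23.6] -26.2
```

```bash
python3 -m handwheel '[{"slide":[-0.22,0.02,-0.2],"roll":0},{"slide":[0,0,-0.2],"roll":0},{"slide":[0,0,-0.05],"roll":0},{"slide":[0,0,0],"roll":0}]';python3 -c "
from h import *
show();go([467.9,107.9],2,-26.6)"
```

```text
t: 29.85
tcp_pos: [470.4, 107.9, 7.4]
tcp_rot: [-3.055, 0.709, -0.065]
ft_force: [-0.3, 0.5, -0.1]
opening: 85.5
t 29.85 tcp [470.4 107.9   7.4] jawaxis deg -26.2 z [ 0.041 -0.005 -0.999] F [-0.3  0.5 -0.1] open 85.5 q6 0.44
units [-0.062 -0.001 -0.136] roll -0.09 cur [470.4 107.9   7.4] -26.2
```

```bash
python3 -m handwheel '[{"slide":[-0.06,0,-0.15],"roll":0},{"slide":[0,0,0],"roll":0},{"slide":[0,0,0],"roll":0},{"slide":[0,0,0],"roll":0},{"slide":[0,0,0],"roll":0}]' 1 50;python3 -c "
from h import *
show()"; python3 -m handwheel '[{"slide":[0,0,0.6],"roll":0},{"slide":[0,0,0.8],"roll":0},{"slide":[0,0,0.7],"roll":0},{"slide":[0,0,0.2],"roll":0},{"slide":[0,0,0],"roll":0},{"slide":[0,0,0],"roll":0}]';python3 -c "
from h import *
show();go(tow([0,81]),100,-5.1);snap('wrist','w15.png')"
```

```text
t: 30.35
tcp_pos: [468.3, 107.9, 1.7]
tcp_rot: [-3.055, 0.71, -0.065]
ft_force: [-0.4, -0.2, 0.4]
opening: 63.4
t 30.35 tcp [468.3 107.9   1.7] jawaxis deg -26.2 z [ 0.042 -0.005 -0.999] F [-0.4 -0.2  0.4] open 63.4 q6 0.44
t: 30.95
tcp_pos: [465.1, 107.8, 93.5]
tcp_rot: [-3.056, 0.711, -0.057]
ft_force: [0.6, -0.3, -2.1]
opening: 62.9
t 30.95 tcp [465.1 107.8  93.5] jawaxis deg -26.2 z [ 0.036 -0.004 -0.999] F [ 0.6 -0.3 -2.1] open 62.9 q6 0.44
units [ 1.264 -5.199  0.162] roll 4.22 cur [465.1 107.8  93.5] -26.2
```

View pics/w15.png

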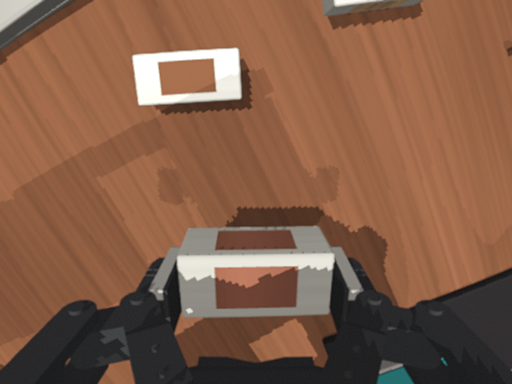

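```bash
python3 -m handwheel '[{"slide":[0.15,-0.5,0.2],"roll":0.7},{"slide":[0.2,-0.8,0.2],"roll":0.8},{"slide":[0.2,-0.8,0],"roll":0.8},{"slide":[0.2,-0.8,0],"roll":0.8},{"slide":[0.2,-0.8,0],"roll":0.6},{"slide":[0.2,-0.7,0],"roll":0.3},{"slide":[0.1,-0.4,0],"roll":0},{"slide":[0,0,0],"roll":0},{"slide":[0,0,0],"roll":0}]';python3 -c "
from h import *
show();go(tow([0,80]),60,-5.1)"
```

```text
t: 31.9
tcp_pos: [506.7, -89.3, 94.7]
tcp_rot: [-3.125, 0.144, -0.017]
ft_force: [0.8, 1.2, -1.4]
opening: 63.0
t 31.90 tcp [506.7 -89.3  94.7] jawaxis deg -5.3 z [ 0.011  0.013 -1.   ] F [ 0.8  1.2 -1.4] open 63.0 q6 -0.33
units [ 0.223 -0.299 -0.868] roll 0.03 cur [506.7 -89.3  94.7] -5.3
```

```bash
python3 -m handwheel '[{"slide":[0.15,-0.28,0],"roll":0},{"slide":[0,0,-0.2],"roll":0},{"slide":[0,0,-0.3],"roll":0},{"slide":[0,0,-0.1],"roll":0},{"slide":[0,0,0],"roll":0}]';python3 -c "
from h import *
show();go(tow([0,80]),19,-5.1)"
```

```text
t: 32.4
tcp_pos: [511.2, -97.7, 66.3]
tcp_rot: [-3.123, 0.139, -0.01]
ft_force: [-0.3, -0.3, -0.9]
opening: 63.0
t 32.40 tcp [511.2 -97.7  66.3] jawaxis deg -5.1 z [ 0.007  0.015 -1.   ] F [-0.3 -0.3 -0.9] open 63.0 q6 -0.35
units [ 0.11  -0.088 -1.182] roll -0.0 cur [511.2 -97.7  66.3] -5.1
```

```bash
python3 -m handwheel '[{"slide":[0.05,-0.09,0],"roll":0},{"slide":[0,0,-0.3],"roll":0},{"slide":[0,0,-0.4],"roll":0},{"slide":[0,0,-0.15],"roll":0},{"slide":[0,0,0],"roll":0}]';python3 -c "
from h import *
show();go(tow([0,80]),19,-5.1)"
```

```text
t: 32.9
tcp_pos: [513.8, -101.2, 30.4]
tcp_rot: [-3.124, 0.137, -0.012]
ft_force: [-0.6, -0.2, -1.7]
opening: 63.1
t 32.90 tcp [ 513.8 -101.2   30.4] jawaxis deg -5.0 z [ 0.008  0.014 -1.   ] F [-0.6 -0.2 -1.7] open 63.1 q6 -0.36
units [ 0.044 -0.    -0.286] roll -0.01 cur [ 513.8 -101.2   30.4] -5.0
```

```bash
python3 -m handwheel '[{"slide":[0.03,0,-0.15],"roll":0},{"slide":[0,0,-0.1],"roll":0},{"slide":[0,0,0],"roll":0},{"slide":[0,0,0],"roll":0}]';python3 -c "
from h import *
show();go(tow([0,80]),19,-5.1)"
```

```text
t: 33.3
tcp_pos: [515.8, -101.5, 20.4]
tcp_rot: [-3.124, 0.137, -0.014]
ft_force: [-0.9, -0.4, -1.1]
opening: 62.7
t 33.30 tcp [ 515.8 -101.5   20.4] jawaxis deg -5.0 z [ 0.009  0.014 -1.   ] F [-0.9 -0.4 -1.1] open 62.7 q6 -0.36
units [-0.006  0.007 -0.034] roll -0.01 cur [ 515.8 -101.5   20.4] -5.0
```

```bash
python3 -m handwheel '[{"slide":[0,0,-0.03],"roll":0},{"slide":[0,0,0],"roll":0},{"slide":[0,0,0],"roll":0},{"slide":[0,0,0],"roll":0}]' 0; python3 -m handwheel '[{"slide":[0,0,0.6],"roll":0},{"slide":[0,0,0.8],"roll":0},{"slide":[0,0,0.8],"roll":0},{"slide":[0,0,0.3],"roll":0},{"slide":[0,0,0],"roll":0},{"slide":[0,0,0],"roll":0}]';python3 -c "
from h import *
show();s,im,d,o=tops(40,49);cv2.imwrite('pics/w16.png',im[:,:,::-1])"
```

```text
t: 33.7
tcp_pos: [517.1, -102.0, 20.5]
tcp_rot: [-3.125, 0.137, -0.018]
ft_force: [0.8, -0.7, 1.0]
opening: 85.6
t: 34.3
tcp_pos: [515.6, -101.5, 122.6]
tcp_rot: [-3.125, 0.138, -0.015]
ft_force: [-0.6, 0.1, -0.3]
opening: 85.5
t 34.30 tcp [ 515.6 -101.5  122.6] jawaxis deg -5.0 z [ 0.01   0.013 -1.   ] F [-0.6  0.1 -0.3] open 85.5 q6 -0.35
px [254. 202.] rgb [231. 207. 191.] ctr [ 515.1 -100.7] vise [-0.5 80.4] size [30.  64.1] ang -5.0 rel 0.1 z 45.2
```

View pics/w16.png

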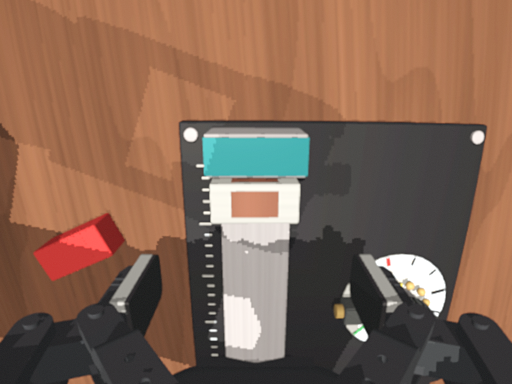

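Bar A sits at vise (-0.5, 80.4), aligned to 0.1°. Next is bar B.

```bash
python3 -m handwheel '[{"slide":[-0.1,0.5,0.2],"roll":-0.5},{"slide":[-0.15,0.9,0],"roll":-0.5},{"slide":[-0.15,0.9,0],"roll":-0.5},{"slide":[-0.15,0.9,0],"roll":-0.5},{"slide":[-0.15,0.9,0],"roll":-0.5},{"slide":[-0.15,0.9,0],"roll":-0.5},{"slide":[-0.15,0.8,0],"roll":-0.4},{"slide":[-0.1,0.4,0],"roll":-0.2},{"slide":[0,0,0],"roll":0},{"slide":[0,0,0],"roll":0}]';python3 -c "
from h import *
show();tops();go([467,201],2,-23.5)"
```

```text
t: 35.35
tcp_pos: [458.6, 154.8, 113.9]
tcp_rot: [-3.062, 0.65, 0.023]
ft_force: [0.8, -0.7, -0.0]
opening: 85.4
t 35.35 tcp [458.6 154.8 113.9] jawaxis deg -24.0 z [-0.012  0.014 -1.   ] F [ 0.8 -0.7 -0. ] open 85.4 q6 0.48
px [55. 11.] rgb [221. 160.  84.] ctr [391.2 325.6] vise [-162.1  494. ] size [19. 46.] ang -27.2 rel -22.0 z 33.0
px [419.  53.] rgb [243. 228. 204.] ctr [598.8 205. ] vise [ 55.5 392.4] size [30.5 65.1] ang -17.2 rel -12.1 z 29.2
px [242. 135.] rgb [198. 180. 164.] ctr [467.4 202.4] vise [-75.2 378.1] size [30.1 64.4] ang -23.3 rel -18.1 z 29.3
units [ 0.211  1.162 -2.797] roll 0.1 cur [458.6 154.5 113.9] -24.0
```

```bash
python3 -m handwheel '[{"slide":[0.08,0.5,0],"roll":0.1},{"slide":[0.08,0.5,-0.3],"roll":0},{"slide":[0,0.1,-0.6],"roll":0},{"slide":[0,0,-0.6],"roll":0},{"slide":[0,0,-0.3],"roll":0},{"slide":[0,0,0],"roll":0},{"slide":[0,0,0],"roll":0}]';python3 -c "
from h import *
show();go([467.4,202.4],2,-23.3)"
```

```text
t: 36.1
tcp_pos: [468.2, 192.9, 38.4]
tcp_rot: [-3.063, 0.651, 0.023]
ft_force: [-0.4, -0.4, -0.8]
opening: 85.3
t 36.10 tcp [468.2 192.9  38.4] jawaxis deg -24.0 z [-0.012  0.013 -1.   ] F [-0.4 -0.4 -0.8] open 85.3 q6 0.55
units [-0.021  0.237 -0.91 ] roll 0.14 cur [468.2 192.9  38.4] -24.0
```

```bash
python3 -m handwheel '[{"slide":[-0.04,0.22,0],"roll":0.1},{"slide":[0,0,-0.3],"roll":0},{"slide":[0,0,-0.35],"roll":0},{"slide":[0,0,-0.1],"roll":0},{"slide":[0,0,0],"roll":0}]';python3 -c "
from h import *
show();go([467.4,202.4],2,-23.3)"
```

```text
t: 36.6
tcp_pos: [468.8, 202.3, 8.7]
tcp_rot: [-3.064, 0.637, 0.015]
ft_force: [0.4, 1.4, -0.2]
opening: 85.2
t 36.60 tcp [468.8 202.3   8.7] jawaxis deg -23.5 z [-0.007  0.014 -1.   ] F [ 0.4  1.4 -0.2] open 85.2 q6 0.56
units [-0.036  0.003 -0.167] roll 0.04 cur [468.8 202.3   8.7] -23.5
```

```bash
python3 -m handwheel '[{"slide":[-0.03,0,-0.17],"roll":0},{"slide":[0,0,0],"roll":0},{"slide":[0,0,0],"roll":0},{"slide":[0,0,0],"roll":0},{"slide":[0,0,0],"roll":0}]' 1 50;python3 -c "
from h import *
show()"; python3 -m handwheel '[{"slide":[0,0,0.6],"roll":0},{"slide":[0,0,0.8],"roll":0},{"slide":[0,0,0.7],"roll":0},{"slide":[0.1,-0.4,0.3],"roll":0.4},{"slide":[0.15,-0.8,0],"roll":0.6},{"slide":[0.15,-0.9,0],"roll":0.6},{"slide":[0.15,-0.9,0],"roll":0.6},{"slide":[0.15,-0.9,0],"roll":0.6},{"slide":[0.15,-0.9,0],"roll":0.5},{"slide":[0.15,-0.9,0],"roll":0.2},{"slide":[0,-0.5,0],"roll":0},{"slide":[0,0,0],"roll":0}]';python3 -c "
from h import *
show();go(tow([0,46.5]),60,-5.1)"
```

```text
t: 37.1
tcp_pos: [467.3, 202.3, 1.2]
tcp_rot: [-3.064, 0.637, 0.017]
ft_force: [-0.4, 0.8, -1.8]
opening: 63.2
t 37.10 tcp [467.3 202.3   1.2] jawaxis deg -23.5 z [-0.008  0.014 -1.   ] F [-0.4  0.8 -1.8] open 63.2 q6 0.56
t: 38.3
tcp_pos: [505.1, -55.3, 101.2]
tcp_rot: [-3.132, 0.138, 0.018]
ft_force: [-0.4, 0.4, -1.6]
opening: 62.7
t 38.30 tcp [505.1 -55.3 101.2] jawaxis deg -5.0 z [-0.011  0.007 -1.   ] F [-0.4  0.4 -1.6] open 62.7 q6 -0.26
units [ 0.187 -1.982 -1.029] roll -0.01 cur [505.1 -55.3 101.2] -5.0
```

```bash
python3 -m handwheel '[{"slide":[0.05,-0.7,0],"roll":0},{"slide":[0.05,-0.7,0],"roll":0},{"slide":[0.05,-0.4,0],"roll":0},{"slide":[0,0,-0.2],"roll":0},{"slide":[0,0,-0.4],"roll":0},{"slide":[0,0,-0.2],"roll":0},{"slide":[0,0,0],"roll":0},{"slide":[0,0,0],"roll":0}]';python3 -c "
from h import *
show();go(tow([0,46.5]),19,-5.1)"
```

```text
t: 39.1
tcp_pos: [509.5, -122.8, 66.0]
tcp_rot: [-3.127, 0.136, 0.024]
ft_force: [-0.3, 0.4, -1.9]
opening: 62.9
t 39.10 tcp [ 509.5 -122.8   66. ] jawaxis deg -5.0 z [-0.015  0.012 -1.   ] F [-0.3  0.4 -1.9] open 62.9 q6 -0.38
units [ 0.077 -0.294 -1.174] roll -0.03 cur [ 509.5 -122.8   66. ] -5.0
```

```bash
python3 -m handwheel '[{"slide":[0.02,-0.27,0],"roll":0},{"slide":[0,0,-0.2],"roll":0},{"slide":[0,0,0],"roll":0},{"slide":[0,0,0],"roll":0}]';python3 -c "
from h import *
show();go(tow([0,46.5]),19,-5.1)"
```

```text
t: 39.5
tcp_pos: [511.3, -134.1, 58.6]
tcp_rot: [-3.128, 0.134, 0.021]
ft_force: [0.7, 0.9, -2.2]
opening: 63.2
t 39.50 tcp [ 511.3 -134.1   58.6] jawaxis deg -4.9 z [-0.013  0.011 -1.   ] F [ 0.7  0.9 -2.2] open 63.2 q6 -0.40
units [ 0.031 -0.013 -0.989] roll -0.04 cur [ 511.3 -134.1   58.6] -4.9
```

```bash
python3 -m handwheel '[{"slide":[0,-0.01,-0.3],"roll":0},{"slide":[0,0,-0.35],"roll":0},{"slide":[0,0,-0.15],"roll":0},{"slide":[0,0,0],"roll":0},{"slide":[0,0,0],"roll":0}]';python3 -c "
from h import *
show();go(tow([0,46.5]),19,-5.1)"
```

```text
t: 40.0
tcp_pos: [510.6, -134.2, 23.0]
tcp_rot: [-3.127, 0.134, 0.023]
ft_force: [-0.3, 0.3, -1.2]
opening: 63.0
t 40.00 tcp [ 510.6 -134.2   23. ] jawaxis deg -4.9 z [-0.014  0.012 -1.   ] F [-0.3  0.3 -1.2] open 63.0 q6 -0.40
units [ 0.05  -0.011 -0.099] roll -0.04 cur [ 510.6 -134.2   23. ] -4.9
```

```bash
python3 -m handwheel '[{"slide":[0.05,-0.01,-0.1],"roll":0},{"slide":[0,0,0],"roll":0},{"slide":[0,0,0],"roll":0}]'; python3 -m handwheel '[{"slide":[0,0,0],"roll":0},{"slide":[0,0,0],"roll":0},{"slide":[0,0,0],"roll":0}]' 0; python3 -m handwheel '[{"slide":[0,0,0.6],"roll":0},{"slide":[0,0,0.8],"roll":0},{"slide":[0,0,0.8],"roll":0},{"slide":[0,0,0.3],"roll":0},{"slide":[0,0,0],"roll":0},{"slide":[0,0,0],"roll":0}]';python3 -c "
from h import *
show();s,im,d,o=tops(40,49);cv2.imwrite('pics/w17.png',im[:,:,::-1]);go([598.8,160],120,-17.2)"
```

```text
t: 40.3
tcp_pos: [513.2, -134.7, 19.0]
tcp_rot: [-3.127, 0.134, 0.021]
ft_force: [0.2, -0.5, -1.9]
opening: 62.8
t: 40.6
tcp_pos: [514.4, -135.3, 20.4]
tcp_rot: [-3.129, 0.134, 0.017]
ft_force: [0.9, 0.6, -0.6]
opening: 85.3
t: 41.2
tcp_pos: [513.5, -134.9, 123.1]
tcp_rot: [-3.128, 0.134, 0.018]
ft_force: [-1.1, -0.7, -0.1]
opening: 85.8
t 41.20 tcp [ 513.5 -134.9  123.1] jawaxis deg -4.9 z [-0.011  0.011 -1.   ] F [-1.1 -0.7 -0.1] open 85.8 q6 -0.40
px [256. 156.] rgb [213. 190. 174.] ctr [ 515.2 -101.2] vise [-0.4 79.9] size [29.6 64.3] ang -5.0 rel 0.2 z 45.2
px [257. 200.] rgb [192. 174. 159.] ctr [ 513.1 -133.5] vise [ 0.4 47.7] size [30.1 64.3] ang -5.3 rel -0.1 z 45.1
px [413. 271.] rgb [73. 67. 48.] ctr [ 632.3 -201.4] vise [125.3  -9.3] size [10.1 29.6] ang 9.6 rel 14.7 z 44.4
px [254. 355.] rgb [116. 110. 107.] ctr [ 500.2 -272.6] vise [  0.1 -92.1] size [ 3.4 61.8] ang -5.9 rel -0.7 z 43.7
units [ 2.138  7.371 -0.071] roll -2.46 cur [ 513.3 -134.9  122.8] -4.9
```

```bash
python3 -m handwheel '[{"slide":[0.2,0.5,0.1],"roll":-0.3},{"slide":[0.25,0.9,0],"roll":-0.4},{"slide":[0.25,0.9,0],"roll":-0.4},{"slide":[0.25,0.9,0],"roll":-0.4},{"slide":[0.25,0.9,0],"roll":-0.3},{"slide":[0.25,0.9,0],"roll":-0.3},{"slide":[0.25,0.9,0],"roll":-0.2},{"slide":[0.2,0.7,0],"roll":0},{"slide":[0.1,0.3,0],"roll":0},{"slide":[0,0,0],"roll":0},{"slide":[0,0,0],"roll":0}]';python3 -c "
from h import *
show();tops();go([598.8,205],2,-17.2)"
```

```text
t: 42.35
tcp_pos: [584.1, 150.7, 106.9]
tcp_rot: [-3.095, 0.467, 0.063]
ft_force: [0.3, 0.1, 0.2]
opening: 85.3
t 42.35 tcp [584.1 150.7 106.9] jawaxis deg -17.2 z [-0.038  0.017 -0.999] F [0.3 0.1 0.2] open 85.3 q6 0.34
px [235.   2.] rgb [194. 193. 185.] ctr [604.8 281.6] vise [ 54.6 469.3] size [ 2.5 33.4] ang -21.1 rel -15.9 z 28.7
px [424.  12.] rgb [179. 103. 198.] ctr [717.2 240.1] vise [170.3 438. ] size [18.8 35.1] ang -15.2 rel -10.0 z 29.2
px [259. 122.] rgb [238. 223. 199.] ctr [598.8 205. ] vise [ 55.5 392.4] size [29.9 64.6] ang -17.0 rel -11.9 z 29.3
units [ 0.37   1.365 -2.622] roll -0.0 cur [584.  150.4 106.9] -17.2
```

```bash
python3 -m handwheel '[{"slide":[0.12,0.5,0],"roll":0},{"slide":[0.12,0.6,-0.2],"roll":0},{"slide":[0.04,0.15,-0.5],"roll":0},{"slide":[0,0,-0.6],"roll":0},{"slide":[0,0,-0.3],"roll":0},{"slide":[0,0,0],"roll":0},{"slide":[0,0,0],"roll":0}]';python3 -c "
from h import *
show();go([598.8,205],2,-17)"
```

```text
t: 43.1
tcp_pos: [596.8, 190.9, 42.1]
tcp_rot: [-3.093, 0.488, 0.061]
ft_force: [0.5, 0.8, 0.6]
opening: 85.5
t 43.10 tcp [596.8 190.9  42.1] jawaxis deg -17.9 z [-0.037  0.015 -0.999] F [0.5 0.8 0.6] open 85.5 q6 0.41
units [ 0.05   0.353 -1.003] roll 0.18 cur [596.8 190.9  42.1] -17.9
```

```bash
python3 -m handwheel '[{"slide":[0.04,0.34,0],"roll":0.15},{"slide":[0,0,-0.3],"roll":0},{"slide":[0,0,-0.4],"roll":0},{"slide":[0,0,-0.2],"roll":0},{"slide":[0,0,0],"roll":0}]';python3 -c "
from h import *
show();go([598.8,205],2,-17)"
```

```text
t: 43.6
tcp_pos: [600.5, 205.2, 6.3]
tcp_rot: [-3.096, 0.467, 0.053]
ft_force: [-0.1, 1.1, -0.7]
opening: 85.5
t 43.60 tcp [600.5 205.2   6.3] jawaxis deg -17.1 z [-0.032  0.016 -0.999] F [-0.1  1.1 -0.7] open 85.5 q6 0.42
units [-0.044 -0.006 -0.107] roll 0.03 cur [600.5 205.2   6.3] -17.1
```

```bash
python3 -m handwheel '[{"slide":[-0.04,0,-0.1],"roll":0},{"slide":[0,0,0],"roll":0},{"slide":[0,0,0],"roll":0},{"slide":[0,0,0],"roll":0},{"slide":[0,0,0],"roll":0}]' 1 50;python3 -c "
from h import *
show()"; python3 -m handwheel '[{"slide":[0,0,0.6],"roll":0},{"slide":[0,0,0.8],"roll":0},{"slide":[0,0,0.7],"roll":0},{"slide":[-0.1,-0.4,0.3],"roll":0.3},{"slide":[-0.2,-0.8,0],"roll":0.5},{"slide":[-0.2,-0.9,0],"roll":0.5},{"slide":[-0.2,-0.9,0],"roll":0.5},{"slide":[-0.2,-0.9,0],"roll":0.3},{"slide":[-0.2,-0.9,0],"roll":0.2},{"slide":[-0.2,-0.9,0],"roll":0},{"slide":[-0.2,-0.9,0],"roll":0},{"slide":[-0.2,-0.9,0],"roll":0}]';python3 -c "
from h import *
show();go(tow([0,13.8]),60,-5.1)"
```

```text
t: 44.1
tcp_pos: [598.1, 205.2, 1.6]
tcp_rot: [-3.096, 0.467, 0.056]
ft_force: [0.0, 0.3, -1.2]
opening: 62.8
t 44.10 tcp [598.1 205.2   1.6] jawaxis deg -17.1 z [-0.034  0.015 -0.999] F [ 0.   0.3 -1.2] open 62.8 q6 0.42
t: 45.3
tcp_pos: [526.0, -100.9, 102.2]
tcp_rot: [-3.133, 0.128, 0.051]
ft_force: [-0.2, 0.3, -2.4]
opening: 63.1
t 45.30 tcp [ 526.  -100.9  102.2] jawaxis deg -4.7 z [-0.033  0.007 -0.999] F [-0.2  0.3 -2.4] open 63.1 q6 -0.32
units [-0.408 -1.656 -1.054] roll -0.08 cur [ 526.  -100.9  102.2] -4.7
```

```bash
python3 -m handwheel '[{"slide":[-0.12,-0.6,0],"roll":0},{"slide":[-0.1,-0.5,0],"roll":0},{"slide":[-0.05,-0.2,0],"roll":-0.1},{"slide":[0,0,-0.2],"roll":0},{"slide":[0,0,-0.4],"roll":0},{"slide":[0,0,-0.2],"roll":0},{"slide":[0,0,0],"roll":0},{"slide":[0,0,0],"roll":0}]';python3 -c "
from h import *
show();go(tow([0,13.8]),19,-5.1)"
```

```text
t: 46.1
tcp_pos: [513.7, -156.4, 68.5]
tcp_rot: [-3.132, 0.151, 0.05]
ft_force: [-0.6, 0.8, -1.7]
opening: 63.0
t 46.10 tcp [ 513.7 -156.4   68.5] jawaxis deg -5.5 z [-0.032  0.007 -0.999] F [-0.6  0.8 -1.7] open 63.0 q6 -0.41
units [-0.101 -0.27  -1.238] roll 0.08 cur [ 513.7 -156.4   68.5] -5.5
```

```bash
python3 -m handwheel '[{"slide":[-0.1,-0.26,0],"roll":0.07},{"slide":[0,0,-0.3],"roll":0},{"slide":[0,0,0],"roll":0},{"slide":[0,0,0],"roll":0}]';python3 -c "
from h import *
show();go(tow([0,13.8]),19,-5.1)"
```

```text
t: 46.5
tcp_pos: [510.3, -167.3, 56.6]
tcp_rot: [-3.134, 0.138, 0.048]
ft_force: [-0.4, -0.5, -1.5]
opening: 63.1
t 46.50 tcp [ 510.3 -167.3   56.6] jawaxis deg -5.0 z [-0.03   0.006 -1.   ] F [-0.4 -0.5 -1.5] open 63.1 q6 -0.44
units [-0.017  0.003 -0.94 ] roll -0.01 cur [ 510.3 -167.3   56.6] -5.0
```

```bash
python3 -m handwheel '[{"slide":[0,0,-0.3],"roll":0},{"slide":[0,0,-0.35],"roll":0},{"slide":[0,0,-0.15],"roll":0},{"slide":[0,0,0],"roll":0},{"slide":[0,0,0],"roll":0}]';python3 -c "
from h import *
show();go(tow([0,13.8]),19,-5.1)"
```

```text
t: 47.0
tcp_pos: [509.7, -166.9, 21.0]
tcp_rot: [-3.133, 0.138, 0.049]
ft_force: [-0.2, 0.1, -1.3]
opening: 62.9
t 47.00 tcp [ 509.7 -166.9   21. ] jawaxis deg -5.1 z [-0.031  0.007 -0.999] F [-0.2  0.1 -1.3] open 62.9 q6 -0.44
units [-0.002 -0.008 -0.05 ] roll -0.01 cur [ 509.7 -166.9   21. ] -5.1
```

Good. Lower slightly, release, lift, and head for bar D.

```bash
python3 -m handwheel '[{"slide":[0,-0.01,-0.06],"roll":0},{"slide":[0,0,0],"roll":0}]'; python3 -m handwheel '[{"slide":[0,0,0],"roll":0},{"slide":[0,0,0],"roll":0},{"slide":[0,0,0],"roll":0}]' 0; python3 -m handwheel '[{"slide":[0,0,0.6],"roll":0},{"slide":[0,0,0.8],"roll":0},{"slide":[0,0,0.8],"roll":0},{"slide":[0,0,0.3],"roll":0},{"slide":[0,0,0],"roll":0},{"slide":[0,0,0],"roll":0}]';python3 -c "
from h import *
show();s,im,d,o=tops(40,49)
im=cv2.imread('pics/t2.png'); 
print(plane('top',[[145,185.5]],30));go([605,250],120,-22)"
```

```text
t: 47.2
tcp_pos: [509.9, -167.4, 18.6]
tcp_rot: [-3.133, 0.138, 0.049]
ft_force: [-0.2, 0.3, -2.3]
opening: 62.7
t: 47.5
tcp_pos: [511.1, -168.1, 20.0]
tcp_rot: [-3.134, 0.138, 0.045]
ft_force: [-0.9, -0.2, -0.3]
opening: 85.9
t: 48.1
tcp_pos: [510.4, -167.7, 123.0]
tcp_rot: [-3.134, 0.138, 0.045]
ft_force: [0.0, -0.6, -0.2]
opening: 85.4
t 48.10 tcp [ 510.4 -167.7  123. ] jawaxis deg -5.1 z [-0.029  0.005 -1.   ] F [ 0.  -0.6 -0.2] open 85.4 q6 -0.44
px [258. 107.] rgb [210. 188. 172.] ctr [ 515.1 -101.3] vise [-0.5 79.9] size [30.6 64.5] ang -4.8 rel 0.4 z 45.3
px [259. 155.] rgb [190. 173. 158.] ctr [ 513.  -133.8] vise [ 0.3 47.3] size [29.2 64.3] ang -4.7 rel 0.5 z 45.2
px [259. 200.] rgb [214. 198. 175.] ctr [ 510.4 -166.7] vise [ 0.7 14.3] size [30.3 64.2] ang -4.9 rel 0.2 z 45.2
px [413. 242.] rgb [59. 55. 43.] ctr [ 623.6 -210.8] vise [117.4 -19.4] size [15.6 43.4] ang 45.6 rel 50.8 z 44.6
px [258. 324.] rgb [114. 109. 106.] ctr [ 500.1 -274. ] vise [  0.1 -93.4] size [ 5.4 71.3] ang -4.6 rel 0.5 z 45.2
[[595.69777489 297.72751337  30.        ]]
units [ 2.37  10.44  -0.067] roll -3.39 cur [ 510.2 -167.6  122.7] -5.1
```

```bash
python3 -m handwheel '[{"slide":[0.15,0.5,0.1],"roll":-0.2},{"slide":[0.22,0.9,0],"roll":-0.3},{"slide":[0.22,0.9,0],"roll":-0.4},{"slide":[0.22,0.9,0],"roll":-0.4},{"slide":[0.22,0.9,0],"roll":-0.4},{"slide":[0.22,0.9,0],"roll":-0.4},{"slide":[0.22,0.9,0],"roll":-0.4},{"slide":[0.22,0.9,0],"roll":-0.3},{"slide":[0.22,0.9,0],"roll":-0.2},{"slide":[0.22,0.9,0],"roll":-0.1},{"slide":[0.2,0.7,0],"roll":0},{"slide":[0.1,0.3,0],"roll":0}]';python3 -m handwheel '[{"slide":[0,0.4,0],"roll":0},{"slide":[0,0,0],"roll":0},{"slide":[0,0,0],"roll":0}]';python3 -c "
from h import *
show();tops();go([600,295],2,-22)"
```

```text
t: 49.35
tcp_pos: [596.3, 230.1, 103.0]
tcp_rot: [-3.077, 0.588, 0.097]
ft_force: [-0.7, 0.1, -1.1]
opening: 85.5
t: 49.65
tcp_pos: [594.2, 246.8, 99.1]
tcp_rot: [-3.08, 0.587, 0.105]
ft_force: [-0.4, 0.0, 0.4]
opening: 85.6
t 49.65 tcp [594.2 246.8  99.1] jawaxis deg -21.6 z [-0.065  0.017 -0.998] F [-0.4  0.   0.4] open 85.6 q6 0.56
px [457. 110.] rgb [188. 107. 207.] ctr [732.3 262.5] vise [183.3 461.7] size [31.2 63.9] ang 49.7 rel 54.9 z 29.2
px [236. 130.] rgb [236. 232. 221.] ctr [596.1 300.5] vise [ 44.3 487.4] size [30.4 64.5] ang -22.3 rel -17.1 z 29.3
px [ 11. 170.] rgb [223. 160.  83.] ctr [422.6 338.7] vise [-132.   509.8] size [30.6 33.9] ang 0.2 rel 5.3 z 32.9
units [ 0.146  1.21  -2.43 ] roll -0.08 cur [594.2 246.6  99.2] -21.6
```

```bash
python3 -m handwheel '[{"slide":[0.03,0.5,0],"roll":0},{"slide":[0.03,0.5,-0.2],"roll":-0.1},{"slide":[0,0.15,-0.4],"roll":0},{"slide":[0,0,-0.5],"roll":0},{"slide":[0,0,-0.2],"roll":0},{"slide":[0,0,0],"roll":0},{"slide":[0,0,0],"roll":0}]';python3 -c "
from h import *
show();go([596.1,300.5],2,-22.3)"
```

```text
t: 50.4
tcp_pos: [597.4, 291.7, 45.1]
tcp_rot: [-3.075, 0.609, 0.104]
ft_force: [-0.8, -0.1, 0.4]
opening: 85.4
t 50.40 tcp [597.4 291.7  45.1] jawaxis deg -22.4 z [-0.064  0.018 -0.998] F [-0.8 -0.1  0.4] open 85.4 q6 0.63
units [-0.034  0.221 -1.077] roll 0.03 cur [597.4 291.7  45.1] -22.4
```

```bash
python3 -m handwheel '[{"slide":[-0.04,0.21,0],"roll":0},{"slide":[0,0,-0.4],"roll":0},{"slide":[0,0,-0.4],"roll":0},{"slide":[0,0,-0.15],"roll":0},{"slide":[0,0,0],"roll":0}]';python3 -c "
from h import *
show();go([596.1,300.5],2,-22.3)"
```

```text
t: 50.9
tcp_pos: [596.8, 300.6, 5.6]
tcp_rot: [-3.073, 0.61, 0.1]
ft_force: [-0.6, 0.5, 0.8]
opening: 85.6
t 50.90 tcp [596.8 300.6   5.6] jawaxis deg -22.5 z [-0.061  0.019 -0.998] F [-0.6  0.5  0.8] open 85.6 q6 0.65
units [-0.017 -0.002 -0.09 ] roll 0.03 cur [596.8 300.6   5.6] -22.5
```

```bash
python3 -m handwheel '[{"slide":[-0.02,0,-0.08],"roll":0},{"slide":[0,0,0],"roll":0},{"slide":[0,0,0],"roll":0},{"slide":[0,0,0],"roll":0},{"slide":[0,0,0],"roll":0}]' 1 50;python3 -c "
from h import *
show()"; python3 -m handwheel '[{"slide":[0,0,0.6],"roll":0},{"slide":[0,0,0.8],"roll":0},{"slide":[0,0,0.7],"roll":0},{"slide":[-0.1,-0.4,0.3],"roll":0.4},{"slide":[-0.15,-0.8,0],"roll":0.5},{"slide":[-0.18,-0.9,0],"roll":0.5},{"slide":[-0.18,-0.9,0],"roll":0.5},{"slide":[-0.18,-0.9,0],"roll":0.5},{"slide":[-0.18,-0.9,0],"roll":0.5},{"slide":[-0.18,-0.9,0],"roll":0.4},{"slide":[-0.18,-0.9,0],"roll":0.1},{"slide":[-0.18,-0.9,0],"roll":0}]';python3 -c "
from h import *
show();go(tow([0,-19.5]),60,-5.1)"
```

```text
t: 51.4
tcp_pos: [595.8, 300.3, 2.2]
tcp_rot: [-3.074, 0.61, 0.101]
ft_force: [-0.1, -0.1, -1.7]
opening: 63.3
t 51.40 tcp [595.8 300.3   2.2] jawaxis deg -22.5 z [-0.062  0.019 -0.998] F [-0.1 -0.1 -1.7] open 63.3 q6 0.65
t: 52.6
tcp_pos: [530.5, -5.7, 101.6]
tcp_rot: [3.133, -0.117, -0.097]
ft_force: [1.0, -1.2, -3.0]
opening: 63.2
t 52.60 tcp [530.5  -5.7 101.6] jawaxis deg -4.3 z [-0.062 -0.002 -0.998] F [ 1.  -1.2 -3. ] open 63.2 q6 -0.14
units [-0.596 -4.866 -1.04 ] roll -0.16 cur [530.5  -5.7 101.6] -4.3
```

```bash
python3 -m handwheel '[{"slide":[-0.1,-0.9,0],"roll":-0.1},{"slide":[-0.1,-0.9,0],"roll":-0.1},{"slide":[-0.1,-0.9,0],"roll":0},{"slide":[-0.1,-0.9,0],"roll":0},{"slide":[-0.05,-0.6,0],"roll":0},{"slide":[0,-0.2,0],"roll":0},{"slide":[0,0,-0.2],"roll":0},{"slide":[0,0,-0.4],"roll":0},{"slide":[0,0,-0.2],"roll":0},{"slide":[0,0,0],"roll":0},{"slide":[0,0,0],"roll":0}]';python3 -c "
from h import *
show();go(tow([0,-19.5]),19,-5.1)"
```

```text
t: 53.7
tcp_pos: [509.4, -189.2, 68.4]
tcp_rot: [3.133, -0.151, -0.095]
ft_force: [-0.2, 0.1, -1.8]
opening: 63.6
t 53.70 tcp [ 509.4 -189.2   68.4] jawaxis deg -5.5 z [-0.061 -0.    -0.998] F [-0.2  0.1 -1.8] open 63.6 q6 -0.44
units [-0.07  -0.279 -1.235] roll 0.09 cur [ 509.4 -189.2   68.4] -5.5
```

```bash
python3 -m handwheel '[{"slide":[-0.07,-0.28,0],"roll":0.07},{"slide":[0,0,-0.3],"roll":0},{"slide":[0,0,-0.2],"roll":0},{"slide":[0,0,0],"roll":0},{"slide":[0,0,0],"roll":0}]';python3 -c "
from h import *
show();go(tow([0,-19.5]),19,-5.1)"
```

```text
t: 54.2
tcp_pos: [507.2, -200.7, 47.6]
tcp_rot: [3.133, -0.139, -0.093]
ft_force: [0.1, 0.2, -1.3]
opening: 63.1
t 54.20 tcp [ 507.2 -200.7   47.6] jawaxis deg -5.1 z [-0.059 -0.002 -0.998] F [ 0.1  0.2 -1.3] open 63.1 q6 -0.47
units [-0.015  0.011 -0.715] roll -0.01 cur [ 507.2 -200.7   47.6] -5.1
```

```bash
python3 -m handwheel '[{"slide":[0,0,-0.3],"roll":0},{"slide":[0,0,-0.25],"roll":0},{"slide":[0,0,-0.08],"roll":0},{"slide":[0,0,0],"roll":0},{"slide":[0,0,0],"roll":0}]';python3 -c "
from h import *
show();go(tow([0,-19.5]),19,-5.1)"
```

```text
t: 54.7
tcp_pos: [507.0, -200.4, 19.7]
tcp_rot: [3.133, -0.138, -0.094]
ft_force: [-0.2, 0.1, -2.6]
opening: 63.7
t 54.70 tcp [ 507.  -200.4   19.7] jawaxis deg -5.1 z [-0.06  -0.001 -0.998] F [-0.2  0.1 -2.6] open 63.7 q6 -0.46
units [-0.008  0.003 -0.018] roll -0.01 cur [ 507.  -200.4   19.7] -5.1
```

```bash
python3 -m handwheel '[{"slide":[0,0,-0.03],"roll":0},{"slide":[0,0,0],"roll":0},{"slide":[0,0,0],"roll":0},{"slide":[0,0,0],"roll":0}]' 0; python3 -m handwheel '[{"slide":[0,0,0.6],"roll":0},{"slide":[0,0,0.8],"roll":0},{"slide":[0,0,0.8],"roll":0},{"slide":[0,0,0.5],"roll":0},{"slide":[0,0,0],"roll":0},{"slide":[0,0,0],"roll":0}]';python3 -c "
from h import *
show();s,im,d,o=tops(40,49);cv2.imwrite('pics/w18.png',im[:,:,::-1]);snap('top','t3.png');snap('scene','s3.png')
go(tow([0,-107]),57,85)"
```

```text
t: 55.1
tcp_pos: [508.6, -201.4, 20.3]
tcp_rot: [3.131, -0.138, -0.089]
ft_force: [0.2, 0.3, 0.5]
opening: 85.5
t: 55.7
tcp_pos: [507.9, -201.0, 132.5]
tcp_rot: [3.131, -0.138, -0.088]
ft_force: [-0.4, 0.4, 0.1]
opening: 85.4
t 55.70 tcp [ 507.9 -201.   132.5] jawaxis deg -5.1 z [-0.056 -0.004 -0.998] F [-0.4  0.4  0.1] open 85.4 q6 -0.47
px [231.  19.] rgb [87. 83. 80.] ctr [497.8 -78.5] vise [-19.7 101. ] size [ 2.2 25.8] ang -5.8 rel -0.7 z 46.7
px [261.  53.] rgb [199. 178. 163.] ctr [ 514.9 -101.4] vise [-0.7 79.7] size [30.4 64.6] ang -5.4 rel -0.3 z 45.3
px [262. 104.] rgb [189. 171. 156.] ctr [ 513.  -134.5] vise [ 0.4 46.6] size [29.8 64.5] ang -5.0 rel 0.1 z 45.3
px [262. 151.] rgb [210. 195. 172.] ctr [ 510.3 -167.3] vise [ 0.6 13.8] size [30.  64.3] ang -5.1 rel 0.0 z 45.2
px [263. 194.] rgb [196. 191. 180.] ctr [ 507.7 -199.2] vise [  0.9 -18.3] size [30.2 64.3] ang -5.2 rel -0.1 z 45.2
px [414. 198.] rgb [50. 47. 36.] ctr [ 620.3 -210.2] vise [114.  -19.2] size [ 9.3 36.4] ang 51.2 rel 56.3 z 44.6
px [261. 281.] rgb [90. 86. 84.] ctr [ 499.9 -273.9] vise [ -0.1 -93.4] size [ 5.  71.7] ang -6.4 rel -1.2 z 44.9
units [-0.211 -2.169 -1.857] roll -17.98 cur [ 507.2 -200.7  131.3] -5.1
```

View pics/w18.png

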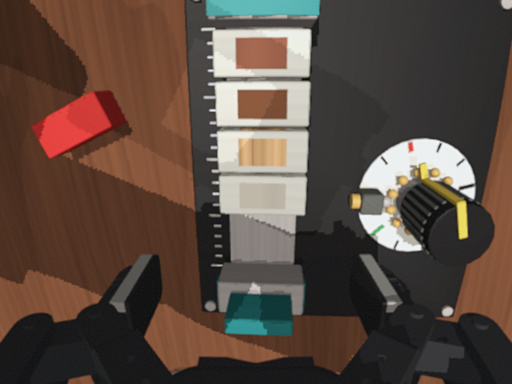

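View pics/s3.png

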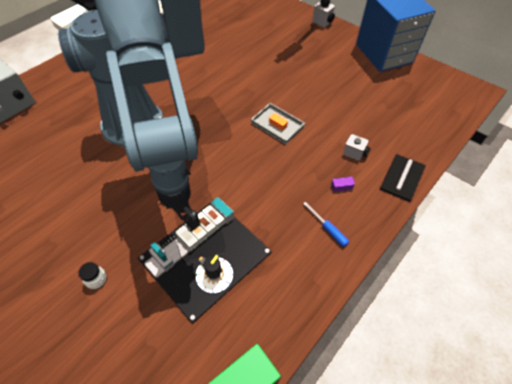

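View pics/t3.png

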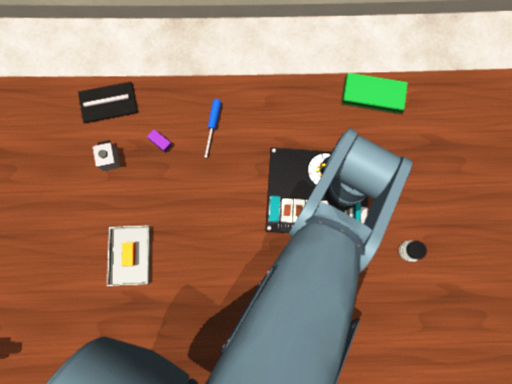

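```bash
python3 -m handwheel '[{"slide":[0,-0.1,0],"roll":-1},{"slide":[0,-0.2,0],"roll":-1},{"slide":[0,-0.2,0],"roll":-1},{"slide":[0,-0.2,0],"roll":-1},{"slide":[0,-0.2,0],"roll":-1},{"slide":[0,-0.2,0],"roll":-1},{"slide":[0,-0.2,0],"roll":-1},{"slide":[0,-0.2,0],"roll":-1},{"slide":[0,-0.2,0],"roll":-1},{"slide":[0,-0.2,0],"roll":-1},{"slide":[0,-0.1,0],"roll":-1},{"slide":[0,0,0],"roll":-1}]';python3 -m handwheel '[{"slide":[0,0,0],"roll":-1},{"slide":[0,0,0],"roll":-1},{"slide":[0,0,0],"roll":-1},{"slide":[0,0,0],"roll":-1},{"slide":[0,0,0],"roll":-0.8},{"slide":[0,0,0],"roll":0},{"slide":[0,0,0],"roll":0}]';python3 -c "
from h import *
show();go(tow([0,-108.5]),57,85)
s,im,d=snap('wrist','w19.png');P=cloud(s,d);m=(P[:,:,2]>80)&(P[:,:,2]<88);m[:, :]&=True
for c,a,r in comps(m,40):
  print(c,a)
  q=P[int(c[1]),int(c[0])];print(tov(q),q[2])
"
```

```text
t: 57.05
tcp_pos: [498.0, -276.7, 111.4]
tcp_rot: [-2.575, 1.719, 0.123]
ft_force: [-0.2, 0.9, -0.3]
opening: 85.6
t: 57.75
tcp_pos: [492.4, -272.9, 100.0]
tcp_rot: [-2.127, 2.225, 0.135]
ft_force: [-1.0, 0.0, 0.2]
opening: 85.3
t 57.75 tcp [ 492.4 -272.9  100. ] jawaxis deg -92.7 z [-0.017  0.105 -0.994] F [-1.   0.   0.2] open 85.3 q6 0.83
units [ 0.157 -0.402 -1.074] roll -0.47 cur [ 492.4 -272.9  100. ] -92.7
[286.98427261 223.58934032] 2289
[   3.2138972  -106.65364002] 83.77707569052043
```

View pics/w19.png

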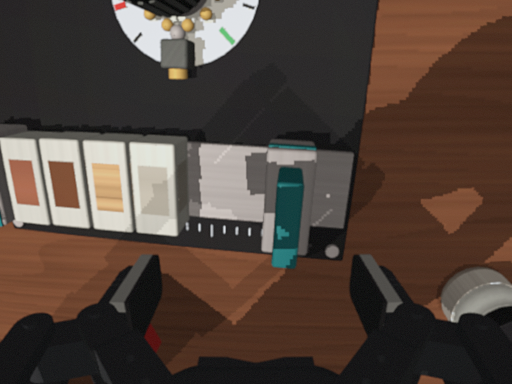

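```bash
python3 -m handwheel '[{"slide":[0.14,-0.35,0.1],"roll":-0.4},{"slide":[0,0,-0.2],"roll":0},{"slide":[0,0,-0.3],"roll":0},{"slide":[0,0,-0.1],"roll":0},{"slide":[0,0,0],"roll":0},{"slide":[0,0,0],"roll":0}]';python3 -c "
from h import *
show();go(tow([1,-108]),57,85)"
```

```text
t: 58.4
tcp_pos: [496.3, -284.0, 74.8]
tcp_rot: [-2.094, 2.254, 0.143]
ft_force: [0.0, -1.3, -0.5]
opening: 85.4
t 58.40 tcp [ 496.3 -284.    74.8] jawaxis deg -94.3 z [-0.018  0.11  -0.994] F [ 0.  -1.3 -0.5] open 85.4 q6 0.85
units [ 0.085 -0.115 -0.446] roll -0.14 cur [ 496.3 -284.    74.8] -94.3
```

```bash
python3 -m handwheel '[{"slide":[0.08,-0.1,-0.2],"roll":-0.1},{"slide":[0,0,-0.2],"roll":0},{"slide":[0,0,0],"roll":0}]';python3 -m handwheel '[{"slide":[0,0,0],"roll":0},{"slide":[0,0,0],"roll":0},{"slide":[0,0,0],"roll":0},{"slide":[0,0,0],"roll":0},{"slide":[0,0,0],"roll":0},{"slide":[0,0,0],"roll":0},{"slide":[0,0,0],"roll":0},{"slide":[0,0,0],"roll":0}]' 1 30;python3 -c "
from h import *
show();print(tov(state()['tcp_pos']))"
```

```text
t: 58.7
tcp_pos: [499.9, -288.1, 57.8]
tcp_rot: [-2.083, 2.263, 0.141]
ft_force: [0.1, 0.3, -0.2]
opening: 85.4
t: 59.5
tcp_pos: [500.2, -288.1, 58.3]
tcp_rot: [-2.084, 2.263, 0.14]
ft_force: [0.7, 0.4, -0.8]
opening: 14.7
t 59.50 tcp [ 500.2 -288.1   58.3] jawaxis deg -94.8 z [-0.016  0.109 -0.994] F [ 0.7  0.4 -0.8] open 14.7 q6 0.85
[   1.41512988 -107.5149773 ]
```

```bash
python3 -m handwheel '[{"slide":[0.01,0.15,0],"roll":0},{"slide":[0.02,0.2,0],"roll":0},{"slide":[0.02,0.2,0],"roll":0},{"slide":[0.02,0.2,0],"roll":0},{"slide":[0.02,0.2,0],"roll":0},{"slide":[0.02,0.2,0],"roll":0},{"slide":[0,0,0],"roll":0},{"slide":[0,0,0],"roll":0}]';python3 -c "
from h import *
show();print(tov(state()['tcp_pos']))"
```

```text
t: 60.3
tcp_pos: [504.6, -239.8, 58.3]
tcp_rot: [-2.088, 2.264, 0.135]
ft_force: [-0.1, -2.2, -1.7]
opening: 15.1
t 60.30 tcp [ 504.6 -239.8   58.3] jawaxis deg -94.7 z [-0.016  0.104 -0.994] F [-0.1 -2.2 -1.7] open 15.1 q6 0.92
[  1.48657159 -59.04223181]
```

```bash
python3 -m handwheel '[{"slide":[0.01,0.12,0],"roll":0},{"slide":[0.01,0.15,0],"roll":0},{"slide":[0.01,0.12,0],"roll":0},{"slide":[0.01,0.1,0],"roll":0}]';python3 -c "
from h import *
show();print(tov(state()['tcp_pos']))"; python3 -m handwheel '[{"slide":[0.01,0.1,0],"roll":0},{"slide":[0.01,0.1,0],"roll":0}]';python3 -c "
from h import *
show();print(tov(state()['tcp_pos']))"
```

```text
t: 60.7
tcp_pos: [506.3, -220.8, 58.3]
tcp_rot: [-2.087, 2.267, 0.132]
ft_force: [-2.4, -7.3, -3.4]
opening: 14.8
t 60.70 tcp [ 506.3 -220.8   58.3] jawaxis deg -94.8 z [-0.015  0.102 -0.995] F [-2.4 -7.3 -3.4] open 14.8 q6 0.95
[  1.50277223 -39.91009249]
t: 60.9
tcp_pos: [507.0, -214.2, 58.3]
tcp_rot: [-2.09, 2.269, 0.127]
ft_force: [-5.0, -20.8, -8.4]
opening: 14.6
t 60.90 tcp [ 507.  -214.2   58.3] jawaxis deg -94.8 z [-0.015  0.097 -0.995] F [ -5.  -20.8  -8.4] open 14.6 q6 0.96
[  1.56684725 -33.3013119 ]
```

```bash
python3 -m handwheel '[{"slide":[0.01,0.1,0],"roll":0},{"slide":[0.01,0.1,0],"roll":0},{"slide":[0.01,0.1,0],"roll":0}]';python3 -c "
from h import *
show();print(tov(state()['tcp_pos']))"
```

```text
t: 61.2
tcp_pos: [507.0, -214.5, 58.2]
tcp_rot: [-2.101, 2.281, 0.101]
ft_force: [-4.1, -19.2, -8.4]
opening: 14.3
t 61.20 tcp [ 507.  -214.5   58.2] jawaxis deg -94.7 z [-0.016  0.074 -0.997] F [ -4.1 -19.2  -8.4] open 14.3 q6 0.98
[  1.57552585 -33.60345248]
```

```bash
python3 -m handwheel '[{"slide":[0.01,0.15,0],"roll":0},{"slide":[0.01,0.15,0],"roll":0},{"slide":[0,0,0],"roll":0}]';python3 -c "
from h import *
show()";python3 -m handwheel '[{"slide":[0,0,0],"roll":0},{"slide":[0,0,0],"roll":0},{"slide":[0,0,0],"roll":0},{"slide":[0,0,0],"roll":0}]' 0;python3 -m handwheel '[{"slide":[0,0,0.4],"roll":0},{"slide":[0,0,0.7],"roll":0},{"slide":[0,0,0.8],"roll":0},{"slide":[0,0,0.5],"roll":0},{"slide":[0,0,0],"roll":0},{"slide":[0,0,0],"roll":0}]';python3 -c "
from h import *
show();s,im,d,o=tops(40,49,60);cv2.imwrite('pics/w20.png',im[:,:,::-1])"
```

```text
t: 61.5
tcp_pos: [506.8, -215.5, 58.1]
tcp_rot: [-2.109, 2.294, 0.075]
ft_force: [0.9, 4.0, 1.2]
opening: 13.9
t 61.50 tcp [ 506.8 -215.5   58.1] jawaxis deg -94.8 z [-0.014  0.052 -0.999] F [0.9 4.  1.2] open 13.9 q6 1.00
t: 61.9
tcp_pos: [506.9, -211.9, 58.3]
tcp_rot: [-2.107, 2.291, 0.082]
ft_force: [0.4, 0.2, 0.0]
opening: 71.1
t: 62.5
tcp_pos: [505.7, -207.4, 156.1]
tcp_rot: [-2.109, 2.287, 0.091]
ft_force: [0.3, 0.9, -0.2]
opening: 85.0
t 62.50 tcp [ 505.7 -207.4  156.1] jawaxis deg -94.7 z [-0.018  0.063 -0.998] F [ 0.3  0.9 -0.2] open 85.0 q6 1.01
px [184. 179.] rgb [203. 189. 173.] ctr [ 513. -141.] vise [ 1.  40.2] size [ 68.7 124. ] ang 85.1 rel 90.3 z 45.3
px [282. 142.] rgb [64. 80. 78.] ctr [ 539.4 -222.8] vise [ 34.6 -39. ] size [ 2.9 20.1] ang 83.1 rel 88.2 z 45.5
px [505. 278.] rgb [152. 151. 143.] ctr [ 400.7 -421.1] vise [ -85.8 -248.8] size [ 7.1 30.1] ang -3.9 rel 1.2 z 42.9
```

View pics/w20.png

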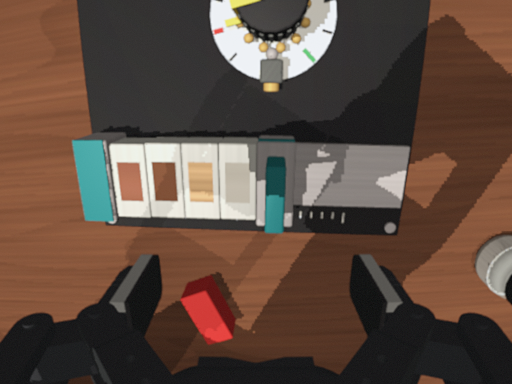

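```bash
python3 -c "
from h import *
s,im,d=snap('wrist','w21.png',(60,120,310,245),3)
P=cloud(s,d)
for v in (160,205):
  print([(u,tov(P[v,u]).round(1)[1],P[v,u,2].round()) for u in range(246,300,2)])
  print([(u,tov(P[v,u]).round(1)[1],P[v,u,2].round()) for u in range(98,124,2)])"
```

```text
[(246, np.float64(-12.0), np.float64(45.0)), (248, np.float64(-13.6), np.float64(46.0)), (250, np.float64(-15.2), np.float64(45.0)), (252, np.float64(-16.8), np.float64(46.0)), (254, np.float64(-18.3), np.float64(45.0)), (256, np.float64(-19.7), np.float64(43.0)), (258, np.float64(-21.7), np.float64(49.0)), (260, np.float64(-23.2), np.float64(49.0)), (262, np.float64(-24.7), np.float64(49.0)), (264, np.float64(-26.3), np.float64(48.0)), (266, np.float64(-27.8), np.float64(49.0)), (268, np.float64(-29.7), np.float64(66.0)), (270, np.float64(-31.2), np.float64(67.0)), (272, np.float64(-32.6), np.float64(66.0)), (274, np.float64(-34.0), np.float64(65.0)), (276, np.float64(-35.5), np.float64(64.0)), (278, np.float64(-36.9), np.float64(65.0)), (280, np.float64(-38.3), np.float64(65.0)), (282, np.float64(-39.8), np.float64(64.0)), (284, np.float64(-41.3), np.float64(63.0)), (286, np.float64(-43.2), np.float64(49.0)), (288, np.float64(-44.7), np.float64(50.0)), (290, np.float64(-46.3), np.float64(49.0)), (292, np.float64(-47.8), np.float64(49.0)), (294, np.float64(-49.3), np.float64(49.0)),
[... 1710 characters left out ...]
, (294, np.float64(-53.6), np.float64(10.0)), (296, np.float64(-55.5), np.float64(9.0)), (298, np.float64(-57.4), np.float64(9.0))]
[(98, np.float64(113.5), np.float64(51.0)), (100, np.float64(111.7), np.float64(51.0)), (102, np.float64(109.8), np.float64(51.0)), (104, np.float64(108.1), np.float64(51.0)), (106, np.float64(105.7), np.float64(52.0)), (108, np.float64(104.5), np.float64(51.0)), (110, np.float64(103.1), np.float64(50.0)), (112, np.float64(101.5), np.float64(50.0)), (114, np.float64(100.5), np.float64(48.0)), (116, np.float64(101.7), np.float64(43.0)), (118, np.float64(98.5), np.float64(45.0)), (120, np.float64(96.6), np.float64(45.0)), (122, np.float64(94.9), np.float64(45.0))]
```

View pics/w21.png

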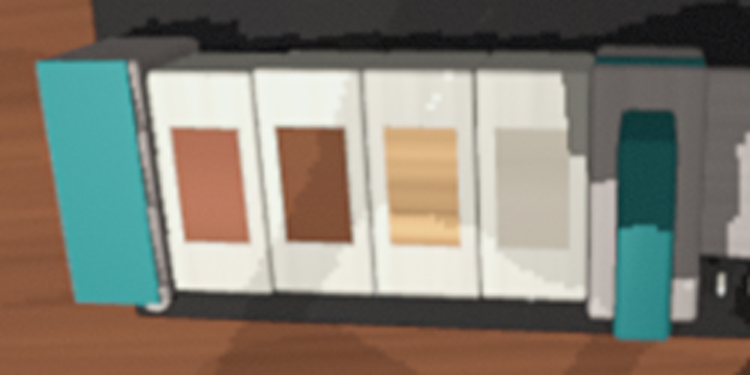

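```bash
python3 -m handwheel '[{"slide":[0,0,0.5],"roll":0},{"slide":[0,0,0],"roll":0},{"slide":[0,0,0],"roll":0}]'; python3 -c "
from h import *
show();snap('top','t4.png');s,im,d=snap('scene','s4.png')
s=state()"
```

```text
t: 62.9
tcp_pos: [503.3, -205.7, 170.9]
tcp_rot: [-2.11, 2.288, 0.106]
ft_force: [-0.6, 0.7, 0.1]
opening: 85.5
t 62.90 tcp [ 503.3 -205.7  170.9] jawaxis deg -94.7 z [-0.026  0.069 -0.997] F [-0.6  0.7  0.1] open 85.5 q6 1.01
```

View pics/t4.png

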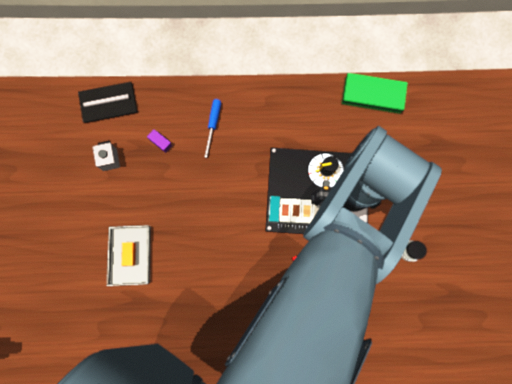

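View pics/s4.png

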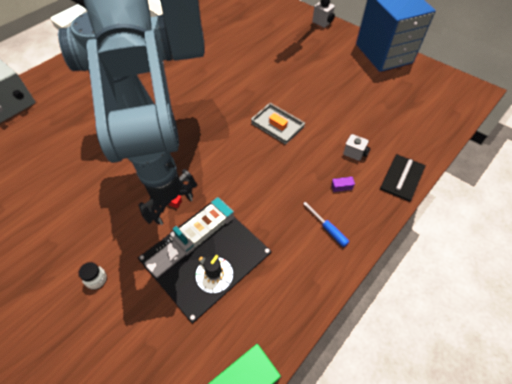

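The dummy is in the tray at (129,253), the row is clamped, and the bystanders are where they started. Handing in.

```bash
python3 -c "
from h import *
print(arm.sign_off())"
```

```text
the job is handed in; nothing more can be done
None
```

I moved the orange dummy into the tray, turned the collar to 8, and laid all four aluminium bars crosswise on the bed. I then closed the jaw on the row, let go and signed off at about 63 s. Only four of the five possible bars were in the scene.

- **Collar:** it started at 1. After I turned it, the mark read 239–241° against a target of 240°. I didn't touch it again, and the last wrist picture still shows the mark near the red tick.
- **Bars:** before closing, each was within 1 mm of centred and within about 0.3° of crosswise, flat on the bed. After closing they sit in one even layer.
- **Clamping:** I pushed with about 20 N for at least 0.3 s. Only the wrist force was measured, not the force on each bar. As I relaxed the push, the wrist read about 4 N the other way, so the jaw may have backed off slightly.
- **Gaps:** the last depth check puts the jaw face at about y = -20.5 mm and the fixed jaw at +100 mm. Four bars take up 120 mm, so any remaining gap is about 1 mm or less, against the 3.5 mm limit.
- **Dummy and bystanders:** the final pictures show the dummy in the tray, and the magnetic base, screwdriver and jar where they started.

**What went wrong:**
- **First grasp:** it failed because the fingertips sit about 10 mm behind the reported tool point, not 19 mm ahead as described. They pressed on the dummy and shifted it 10 mm. I measured the real offset from depth images and the second grasp held.
- **Tool tilt:** it drifted to as much as 6° during the moves, with no visible effect on the placing.
- **Knocked bar:** one bar had been knocked aside before I reached it, so I measured its position again before picking it up.

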